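# Screw an eye home with a tommy bar taken from a V-trough

## Task

Screw the steel eye in the plank fully home: take the steel bar that stands in the drilled block, tip it into the angle-iron trough so that it lies along the fold and let go, then take it up again crosswise, slide it through the loop of the eye and swing it clockwise (seen from above) until the eye stops. Turn the eye only by the bar, never with the gripper, leave the bar resting through the loop, and leave the tin, the mug and the hammer alone.

Things in the scene. Friction and masses are not known exactly. Their poses are not given: they have to be found in the camera images.
- bar_center (a point): Loose round steel bar, 200 mm long, 14 mm thick, about 0.22 kg; one end (the tip) tapers over its last 30 mm to 6 mm. This point is its middle, on its axis; x runs along the bar to the tip. It starts upright in the block, tip down, middle 120 mm and blunt end 220 mm above the bench.
- bar_tip (a point): Centre of the bar's small tapered end, 100 mm from its middle.
- block: Fixed timber block 80 x 80 x 70 mm high with an upright hole, 18 mm wide and 50 mm deep, in the middle of its top, in which the bar stands, 150 mm of it clear of the block; origin at the centre of its underside.
- trough: Fixed V-trough of dark angle iron, sides at 45 degrees, on a plywood foot 240 x 90 x 10 mm; origin at the centre of its underside, x along the fold. The V is 64 mm wide at the top, its edges 30 mm above the fold. A bar lying in it has its axis 10 mm above the fold.
- trough_fold (a point): Point on the trough's fold line (the bottom of the V, inside), 45 mm above the bench; x runs along the fold to the end closed by an upright plate (inner face at x = 100 mm, top 35 mm above the fold), z up. The V runs from x = -110 to -60 mm and from 10 to 100 mm; between them it is cut away so that fingers can reach round a bar that lies in it.
- plank: Fixed plank 280 (x) x 180 (y) x 36 mm high; origin at the centre of its underside. The eye stands upright in its middle. A bar let go in the loop leans on the plank, so that fingers reach round it best close to the eye. The bar may also enter the loop slanting by up to 20 degrees.
- eye_hole (a point): Centre of the loop of a big steel screw eye: 10 mm wire, 20 mm inside, 40 mm outside, centre 78 mm above the bench. x is the hole's axis (level; the bar goes in along it from either side), z the upright axis on which the eye turns, through this point. The bar swings some 35 to 45 degrees loose in the loop before the eye turns with it (about 0.25 N m).
- eye (a joint): How far the eye has been screwed in, rad, growing clockwise seen from above; it starts at 0 to 0.4 and comes to a hard stop, fully home, at 1.4, when the plane of its loop is in line with the plank's long (280 mm) side. It stays where it is left.
- tin: Bystander: closed grey tin, 80 mm in diameter, 110 mm high, standing near the drilled block; origin at the centre of its underside.
- mug: Bystander: white mug, 80 mm in diameter, 90 mm high, beyond the trough and the block; origin at the centre of its underside.
- hammer: Bystander: hammer lying beside the plank, to the robot's right; origin under its middle, x along the handle to the head.

How it is judged (in metres and radians):
On the way, in this order (a step that is already met when the one before it is completed fails the run):
1. the bar lies in the fold of the trough, let go (angle between the x axis of bar_center and the x axis of trough_fold, either way round below 0.08 rad and y of bar_center in the frame of trough_fold between -0.008 and 0.008 m and z of bar_center in the frame of trough_fold between 0.004 and 0.016 m and x of bar_center in the frame of trough_fold between -0.08 and 0.06 m and contact force between the fingers and bar below 0.1 N), for 0.2 s.
2. the bar is through the loop of the eye (x of eye_hole in the frame of bar_center between -0.085 and 0.085 m and y of eye_hole in the frame of bar_center between -0.012 and 0.012 m and z of eye_hole in the frame of bar_center between -0.012 and 0.012 m), for 0.1 s.
At the end, for the whole second after the job is handed in: The eye is screwed in to within 0.12 rad of its stop (joint above 1.28), and the bar rests, released and still, through its loop, with at least 15 mm of bar out on either side (all of step 2 and value of joint eye above 1.28 rad and linear speed of bar below 0.03 m/s); the robot touches nothing.
It fails at once if the gripper or arm presses on the eye (over 4 N) (contact force between any of the fingers, the arm and eye above 4 N).
It fails at once if the tin, mug or hammer is moved more than 30 mm (distance of any of tin, mug, hammer from where it was at the start of the episode above 0.03 m).
It fails at once if the tin or mug is tipped over (angle between any of tin, mug's own z axis and vertical above 0.5 rad).
It also fails if it takes over 58 s, if anything falls off the work surface, if the arm or the gripper's body presses on something with over 40 N, if the wrist force passes 120 N, or if a joint passes its speed limit or range.

## Robot

A 6-joint arm with a two-finger parallel gripper is mounted at the origin on the work surface. World frame = base frame: x ahead of the robot, y to its left, z up, the work surface at z = 0. Lengths are in mm, angles in rad, forces in N, time in s.
With the tool pointing down it reaches from about 400 to 925 mm from the base axis. Payload 12.5 kg.
Tool frame: the origin (TCP) lies midway between the tips of the shut fingers; the grasp point (between the pads) lies 19 mm behind it; z points along the fingers, y is the direction in which the jaws open and shut (so a half turn about z gives the same grasp; the last joint's range is limited). The gripper opens to 95 mm and grips with 3 to 60 N. Pads are 20 mm wide; open, the fingers measure 119 mm over their backs; the gripper's body (75 mm by 180 mm) begins 59 mm behind the grasp point.
Start: joints at [-1.313, 0.491, 1.559, -0, 1.092, -0.106], TCP at [222.416, -584.104, 214.661] pointing down, gripper open.
Joint ranges: [-3.1, 3.1], [-0.84, 2.19], [0.05, 2.79], [-1.13, 4.28], [0.06, 2.93], [-2.69, 2.69]. Speed limits (rad/s): [2.22, 2.22, 2.79, 3.14, 3.14, 3.14].

## Interface

Orientations are given as [roll, pitch, yaw] about the fixed x, y, z axes, in that order (R = Rz(yaw) Ry(pitch) Rx(roll)).
In Python, from cell import env, eyes, job_done, boxes_of, regions_of gives the robot as it stands.
- The arm moves only by the tool send_rows, never from a script. Its argument "plan" is text: rows parted by semicolons, each of 5 numbers parted by spaces: the shift along the tool's x, y, z in mm, then the turn about the tool's z in rad, then the finger opening in mm, from 0 to 95.1. In form: x y z roll gripper; .... A call has 1 to 8 rows; each row shifts and turns the pose as measured when the row begins, along the tool's axes as they then stand; what a row does not reach is not made up. A row lasts 1/10 s, in which the tool goes at most 50 mm and 8.59 degrees, less where a joint would pass 70% of its speed; a pose out of reach is approached as far as the arm can. A call with a gripper value outside its range is refused whole. The fingers move at their own pace and stop on an object; the grip force is fixed at half the most. Time passes only in rows, so rows that do not move let the fingers close. It gives the time, the measured TCP pose, the force and the opening at its end, in the units of the state.
- env.state(): the state, without advancing time (a new reading comes with each control period).
- eyes.read_camera(name): name is "scene" or "side" or "wrist"; returns a dict with "image" (400x640x3 uint8, red, green, blue), "vertical_fov" (degrees; the focal length in pixels is half the picture's height over the tangent of half this angle, whatever the lens; pixels are square), "cx", "cy" (the principal point, pixels), "extrinsics" (4x4, takes a point from camera to world coordinates). Camera axes: x right, y up, looking along -z (the intrinsics and any distortion apply to the point x, -y, -z); pixel columns grow to the right and rows downward; lengths in mm; the calibration is good to about 2 mm. A picture is of the moment at which its call begins. There is no depth.
- job_done(): hands the job in, once; it reports no verdict.
Trained networks look in a picture, given as the dict that the camera call returned (one of the last four; its "shot" number tells which), for a name from the list of things; names that differ only in an ending like _2 or _b are one class to them, and where a whole thing is asked for, a point or a joint stands for the part that bears it (a point fixed in the world has none). Each returns a list of dicts, best first, with "confidence" (0 to 1); they miss things now and then, are a little off and sometimes report something else, mostly with a low value. They report only what shows in the picture. A call takes as long as a camera call.
- boxes_of(target, picture): "bbox" ([left, top, width, height] in pixels, round what is visible of it).
- regions_of(target, picture): "pixels" (400x640 bool, what is visible of it) and "bbox" ([left, top, width, height] in pixels, round what is visible of it).
The state is a dict: "t": time; "joints": joint angles; "qvel": joint speeds; "tau": joint torques, N m; "eef_pos": TCP position; "tcp_rot": TCP orientation; "ft_force": force on the tool from outside, world axes, zero at the start; "moment": the same for the moment, N m; "opening": opening from 0.0 (shut) to 1.0 (fully open).
Only numpy, scipy, OpenCV 4.12 (cv2) and the standard library are available. Lean on these libraries where they do the work, as an engineer would, in place of code of your own. Each camera call takes 0.05 s, during which the arm holds its last target.

## Working session

There is one attempt and no reset: what is moved stays moved. The work goes in short steps, Python scripts to look and compute and a tool call to move; the robot and the scene stay as the last step left them, time stands still between calls to the robot, and variables do not carry over. Pictures are saved under pics/ and viewed, and the job is handed in when it is done.

Besides the shell and the picture viewer there is one more tool, called after "Emit:" as a command line: name --argument value ..., lists and objects as JSON in quotes. send_rows: Moves the arm, as the interface text tells. Its arguments: {"type":"object","properties":{"plan":{"type":"string"}},"required":["plan"]}

```bash
ls; mkdir -p pics; cat > h.py <<'E'
import numpy as np, cv2
from cell import env, eyes, job_done, boxes_of, regions_of
def proj(c,P):
    P=np.atleast_2d(P).astype(float);T=np.linalg.inv(c["extrinsics"]);p=P@T[:3,:3].T+T[:3,3]
    f=200/np.tan(np.radians(c["vertical_fov"])/2)
    return np.c_[c["cx"]+f*p[:,0]/-p[:,2], c["cy"]-f*p[:,1]/-p[:,2]]
def ray(c,uv):
    f=200/np.tan(np.radians(c["vertical_fov"])/2)
    d=np.array([(uv[0]-c["cx"])/f,-(uv[1]-c["cy"])/f,-1.]);E=c["extrinsics"]
    return E[:3,3],E[:3,:3]@d
def onz(c,uv,z):
    o,d=ray(c,uv);return o+d*(z-o[2])/d[2]
def tri(obs):
    A=np.zeros((3,3));b=np.zeros(3)
    for c,uv in obs:
        o,d=ray(c,uv);d=d/np.linalg.norm(d);M=np.eye(3)-np.outer(d,d);A+=M;b+=M@o
    return np.linalg.solve(A,b)
def save(c,n,box=None,scale=1):
    im=c["image"][:,:,::-1]
    if box: x,y,w,h=box;im=im[y:y+h,x:x+w]
    if scale!=1: im=cv2.resize(im,None,fx=scale,fy=scale,interpolation=cv2.INTER_CUBIC)
    cv2.imwrite("pics/"+n+".png",im)
E
python3 - <<'E'
from h import *
print(env.state())
for n in ["scene","side","wrist"]:
    c=eyes.read_camera(n); save(c,"a_"+n); print(n,{k:v for k,v in c.items() if k!="image"})
    for t in ["bar_center","block","trough","plank","eye","tin","mug","hammer"]:
        print(t,[(np.round(b["bbox"]).tolist(),round(b["confidence"],2)) for b in boxes_of(t,c)][:3])
E
```

```text
pics
{'t': 0.0, 'joints': array([-1.31259185e+00,  4.91571601e-01,  1.55943670e+00,  4.66066335e-06,
        1.09170051e+00, -1.05584158e-01]), 'qvel': array([8.67742990e-04, 1.01294095e-03, 2.55864043e-04, 9.77769738e-04,
       8.56795706e-05, 1.82903148e-03]), 'tau': array([ 6.36612094e-05, -6.12653089e+01, -2.58186418e+01,  6.93809101e-02,
        4.82913991e-02, -1.11916006e-04]), 'eef_pos': array([ 222.35647632, -583.85422481,  214.05865745]), 'tcp_rot': array([-3.14048314e+00, -1.21740641e-04,  3.63786421e-01]), 'ft_force': array([-1.15257446, -0.15645193,  0.31294259]), 'moment': array([-0.00656662,  0.02809529, -0.01000193]), 'opening': 0.9997941530376425}
scene {'vertical_fov': 51.176527174504905, 'cx': 315.2104451729759, 'cy': 203.3700787649423, 'extrinsics': array([[-6.77656404e-01, -4.87786430e-01,  5.50314635e-01,
         1.23348367e+03],
       [ 7.35307651e-01, -4.59855637e-01,  4.97850832e-01,
         4.86856022e+02],
       [ 1.02204075e-02,  7.42022366e-01,  6.70297211e-01,
         8.99097778e+02],
       [ 0.00000000e+00,  0.00000000e+00,  0.00000000e+00,
     
[... 1081 characters left out ...]
]
eye []
tin [([231.0, 289.0, 34.0, 40.0], 0.88)]
mug [([204.0, 244.0, 36.0, 40.0], 0.59)]
hammer [([357.0, 130.0, 67.0, 39.0], 0.91)]
wrist {'vertical_fov': 66.79179635129223, 'cx': 319.38522381305836, 'cy': 193.88375883103978, 'extrinsics': array([[ 3.55563215e-01,  8.99756242e-01,  2.53008903e-01,
         2.93372732e+02],
       [-9.34652196e-01,  3.42365586e-01,  9.59743563e-02,
        -5.56346097e+02],
       [-2.68015185e-04, -2.70600277e-01,  9.62691756e-01,
         3.85702237e+02],
       [ 0.00000000e+00,  0.00000000e+00,  0.00000000e+00,
         1.00000000e+00]]), 'shot': 3}
bar_center []
block []
trough []
plank []
eye []
tin []
mug []
hammer [([236.0, 6.0, 35.0, 23.0], 0.84)]
```

View pics/a_scene.png

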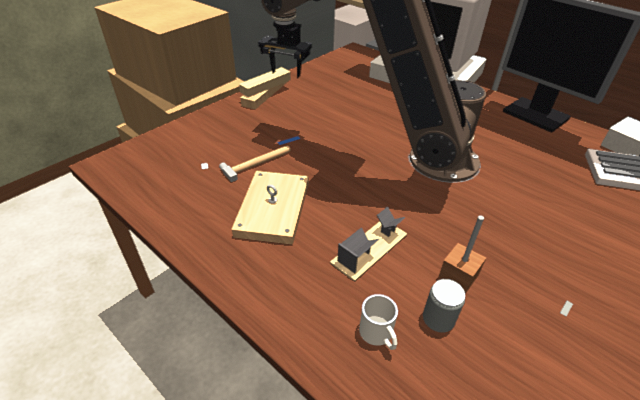

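View pics/a_side.png

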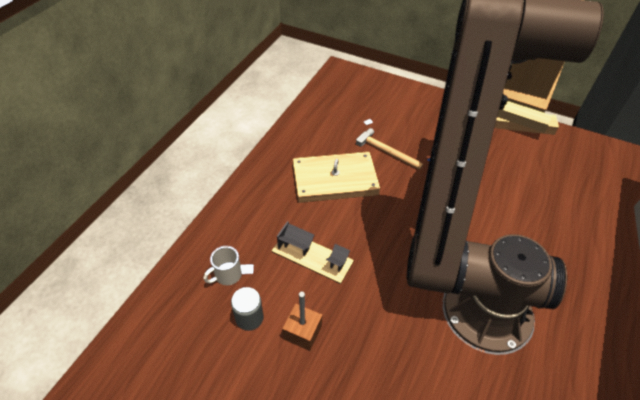

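View pics/a_wrist.png

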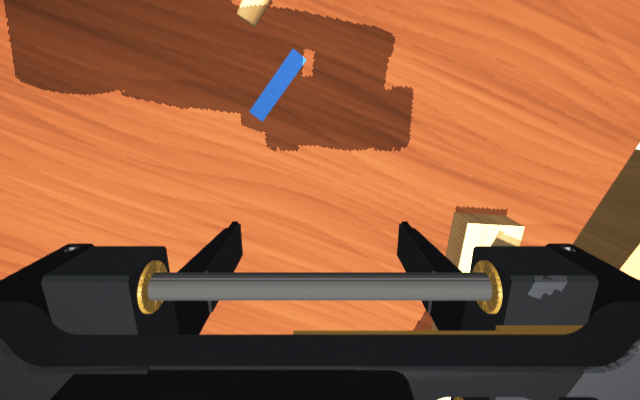

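```bash
python3 - <<'E'
from h import *
c=eyes.read_camera("scene"); save(c,"b_sc1",(210,140,160,120),5)
save(c,"b_sc2",(320,200,180,135),4)
c=eyes.read_camera("side"); save(c,"b_si",(190,120,200,150),4);save(c,"b_si2",(190,215,200,150),4)
E
```

```text
(no output)
```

View pics/b_sc1.png

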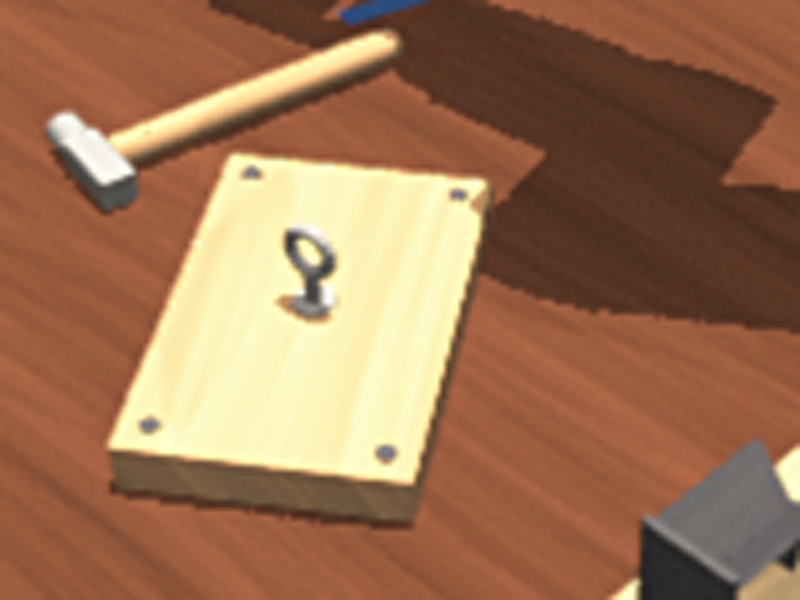

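View pics/b_sc2.png

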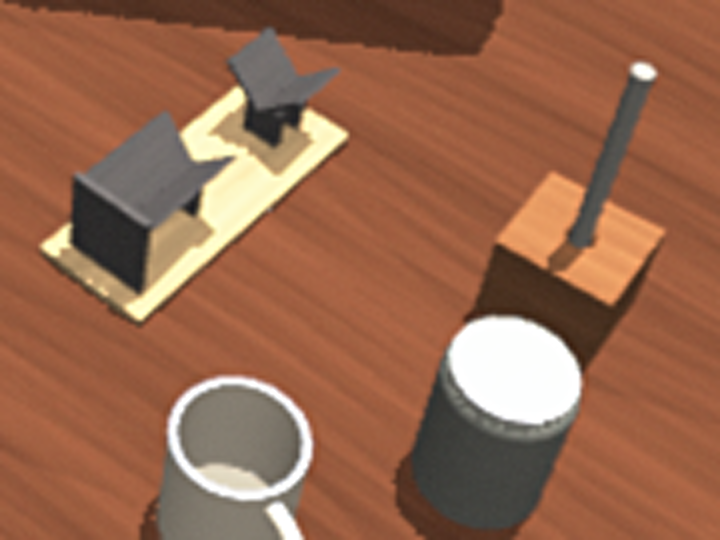

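View pics/b_si.png

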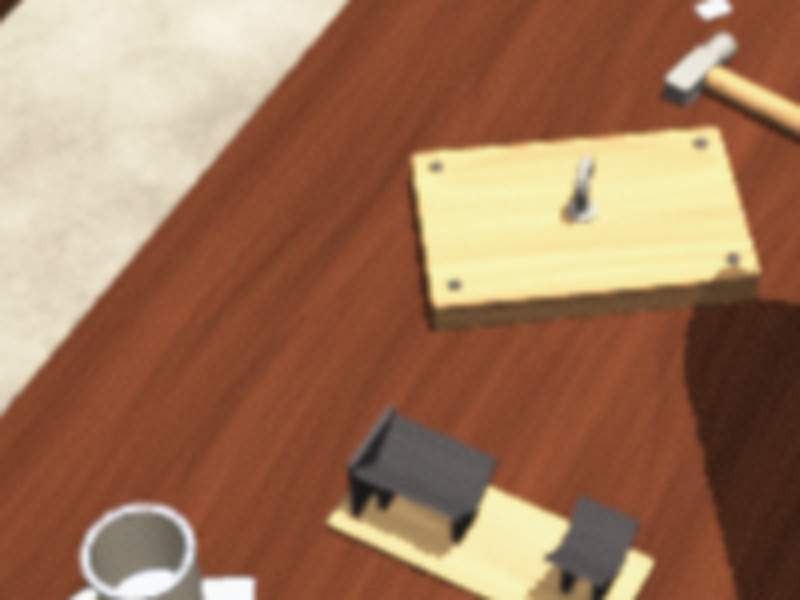

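View pics/b_si2.png

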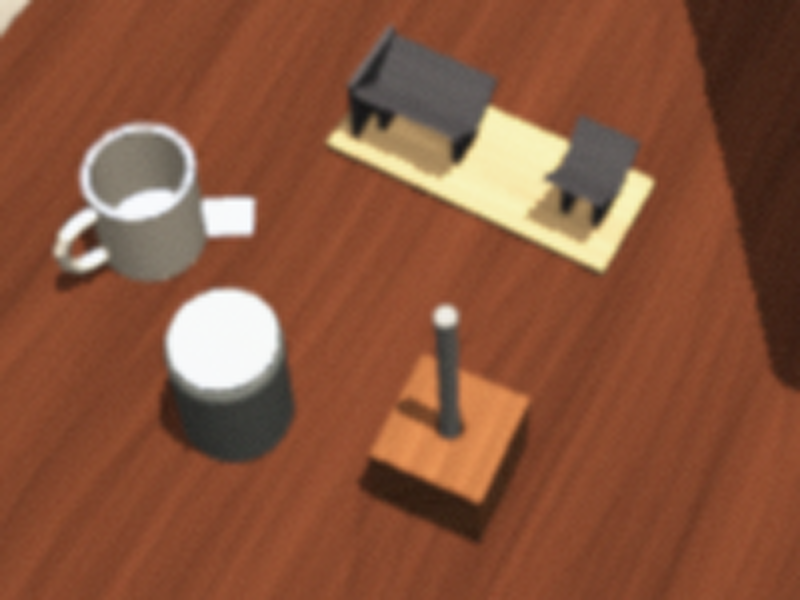

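```bash
python3 - <<'E'
from h import *
S=eyes.read_camera("scene");D=eyes.read_camera("side")
np.set_printoptions(precision=1,suppress=True)
for n,z,a,b in [("plankA",36,(256,171),(370,152)),("plankB",36,(308,176.4),(379.25,188)),("plankC",36,(293,237.4),(298.5,197)),("plankD",36,(232,230),(293.25,158.75)),
 ("eye",78,(271.8,190),(335.75,163)),("bartop",220,(480.75,218),(301.25,294)),("barbase",70,(465.5,260),(302.5,322.5)),
 ("tin",110,(448,293),(246,300)),("mug",90,(380,309.5),(225,256.75)),
 ("ftL",10,(330,262),(272,250.5)),("ftR",10,(407,233.75),(353.75,260))]:
    print(n,z,onz(S,a,z),onz(D,b,z),tri([(S,a),(D,b)]))
print(onz(S,(353.75,278.75),10),onz(D,(341.25,282),10))
E
```

```text
plankA 36 [ 542.1 -409.3   36. ] [ 536.6 -408.3   36. ] [ 538.2 -414.    30.9]
plankB 36 [ 443.1 -262.1   36. ] [ 442.5 -262.    36. ] [ 442.6 -262.5   35.5]
plankC 36 [ 673.4 -102.6   36. ] [ 667.7 -102.3   36. ] [ 669.9 -106.3   30.6]
plankD 36 [ 772.7 -250.8   36. ] [ 767.7 -251.5   36. ] [ 770.  -255.3   31.2]
eye 78 [ 605.2 -259.9   78. ] [ 608.1 -263.8   78. ] [ 606.7 -259.3   80.8]
bartop 220 [446.9 300.2 220. ] [443.7 300.3 220. ] [444.3 299.4 217.8]
barbase 70 [446.8 302.2  70. ] [441.  302.6  70. ] [442.1 300.9  65.2]
tin 110 [602.1 328.9 110. ] [594.8 330.1 110. ] [597.1 327.6 103.8]
mug 90 [731.9 234.9  90. ] [729.1 232.   90. ] [730.  232.7  87.9]
ftL 10 [652.5  19.1  10. ] [650.2 108.2  10. ] [659.9  58.9   1.5]
ftR 10 [416.1 114.   10. ] [409.3  24.8  10. ] [408.3  80.1  27. ]
[652.6 102.8  10. ] [411.6 112.   10. ]
```

```bash
cat >> h.py <<'E'
def rows(wps,grip,start=None,step=45,tstep=0.14):
    """wps: list of (x,y,z,yaw); prints calls of <=8 rows"""
    s=env.state()
    if start is None: p=np.array(s["eef_pos"]);yaw=s["tcp_rot"][2]
    else: p=np.array(start[:3],float);yaw=start[3]
    out=[]
    for w in wps:
        t=np.array(w[:3],float);dy=(w[3]-yaw+np.pi)%(2*np.pi)-np.pi
        n=max(1,int(np.ceil(max(np.linalg.norm(t-p)/step,abs(dy)/tstep))))
        for i in range(n):
            k=n-i;d=(t-p)/k;dd=((w[3]-yaw+np.pi)%(2*np.pi)-np.pi)/k
            X=np.array([np.cos(yaw),np.sin(yaw),0]);Y=np.array([np.sin(yaw),-np.cos(yaw),0])
            r=[round(d@X,1),round(d@Y,1),round(-d[2],1),round(-dd,3)]
            out.append(" ".join("%g"%v for v in r+[grip]))
            p=p+X*r[0]+Y*r[1]-np.array([0,0,r[2]]);yaw-=r[3]
    for i in range(0,len(out),8): print("; ".join(out[i:i+8]))
    print("end",p.round(1),round(yaw,3))
def st():
    s=env.state();np.set_printoptions(precision=3,suppress=True)
    print("t",round(s["t"],2),"pos",np.round(s["eef_pos"],1),"rot",np.round(s["tcp_rot"],3),"q",np.round(s["joints"],2),"F",np.round(s["ft_force"],1),"op",round(s["opening"],3))
E
python3 - <<'E'
from h import *
rows([(500,-230,310,1.2),(500,120,310,3.14159)],95)
E
```

```text
35 -21.1 -8.7 -0.076 95; 36.5 -18.4 -8.7 -0.076 95; 37.8 -15.6 -8.7 -0.076 95; 38.9 -12.6 -8.7 -0.076 95; 39.8 -9.6 -8.6 -0.076 95; 40.4 -6.6 -8.7 -0.076 95; 40.8 -3.5 -8.6 -0.076 95; 40.9 -0.4 -8.7 -0.076 95
40.8 2.7 -8.6 -0.076 95; 40.5 5.7 -8.7 -0.076 95; 39.9 8.9 -8.6 -0.076 95; 23.3 -9.1 -0 -0.139 95; 24.3 -5.7 -0 -0.139 95; 24.9 -2.3 -0 -0.139 95; 25 1.1 -0 -0.139 95; 24.6 4.6 -0 -0.139 95
23.7 8 -0 -0.139 95; 22.4 11.2 -0 -0.138 95; 20.6 14.1 -0 -0.139 95; 18.5 16.9 -0 -0.138 95; 16 19.2 -0 -0.139 95; 13.1 21.3 -0 -0.138 95; 10.1 22.8 -0 -0.139 95; 6.8 24 -0 -0.138 95
3.5 24.8 -0 -0.139 95
end [500. 120. 310.] 3.142
```

Emit:
send_rows --plan "35 -21 -9 -0.076 95; 36 -18 -9 -0.076 95; 38 -16 -9 -0.076 95; 39 -13 -9 -0.076 95; 40 -10 -9 -0.076 95; 40 -7 -9 -0.076 95; 41 -4 -9 -0.076 95; 41 0 -9 -0.076 95"

```text
t: 2.35
eef_pos: [425.1, -318.1, 287.7]
tcp_rot: [-3.141, -0.001, 0.987]
ft_force: [0.7, -0.3, -0.0]
opening: 0.998
```

```bash
python3 - <<'E'
from h import *
st()
rows([(480,-120,310,1.7),(440,140,310,3.14159)],95)
E
```

```text
t 2.35 pos [ 425.1 -318.1  287.7] rot [-3.141 -0.001  0.987] q [-0.77  0.29  1.69  0.    1.17 -0.18] F [ 0.7 -0.3 -0. ] op 0.998
32.6 -10.6 -3.7 -0.119 95; 33.6 -6.6 -3.7 -0.119 95; 34.2 -2.6 -3.7 -0.119 95; 34.2 1.5 -3.7 -0.119 95; 33.8 5.5 -3.8 -0.119 95; 32.9 9.6 -3.7 -0.118 95; 23.9 -0.6 -0 -0.131 95; 23.8 2.6 -0 -0.131 95
23.2 5.6 -0 -0.131 95; 22.3 8.6 -0 -0.131 95; 21 11.5 -0 -0.131 95; 19.3 14.1 -0 -0.131 95; 17.3 16.5 -0 -0.131 95; 15 18.7 -0 -0.131 95; 12.4 20.4 -0 -0.131 95; 9.6 21.9 -0 -0.131 95
6.7 23 -0 -0.132 95
end [440. 140. 310.] 3.142
```

Emit:
send_rows --plan "33 -11 -4 -0.119 95; 34 -7 -4 -0.119 95; 34 -3 -4 -0.119 95; 34 1 -4 -0.119 95; 34 5 -4 -0.119 95; 33 10 -4 -0.119 95; 24 -1 0 -0.131 95; 24 3 0 -0.131 95"

```text
t: 3.15
eef_pos: [470.9, -58.8, 314.6]
tcp_rot: [3.138, 0.003, 2.006]
ft_force: [0.1, -0.1, 0.0]
opening: 1.001
```

Emit:
send_rows --plan "23 6 0 -0.131 95; 22 9 0 -0.131 95; 21 12 0 -0.131 95; 19 14 0 -0.131 95; 17 17 0 -0.131 95; 15 19 0 -0.131 95; 12 20 0 -0.131 95; 10 22 0 -0.131 95"

```text
t: 3.95
eef_pos: [429.3, 136.3, 315.4]
tcp_rot: [-3.141, 0.007, 3.099]
ft_force: [1.0, 0.0, 0.3]
opening: 0.997
```

```bash
python3 - <<'E'
from h import *
st()
rows([(440,300,310,3.14159)],95)
c=eyes.read_camera("wrist");save(c,"c_w")
E
```

```text
t 3.95 pos [429.3 136.3 315.4] rot [-3.141  0.007  3.099] q [ 0.16  0.13  1.81 -0.    1.19 -1.37] F [1.  0.  0.3] op 0.997
-0.9 41 1.4 -0.011 95; -1.4 41 1.3 -0.011 95; -1.8 41 1.4 -0.01 95; -2.3 41 1.3 -0.011 95
end [440. 300. 310.] 3.142
```

View pics/c_w.png

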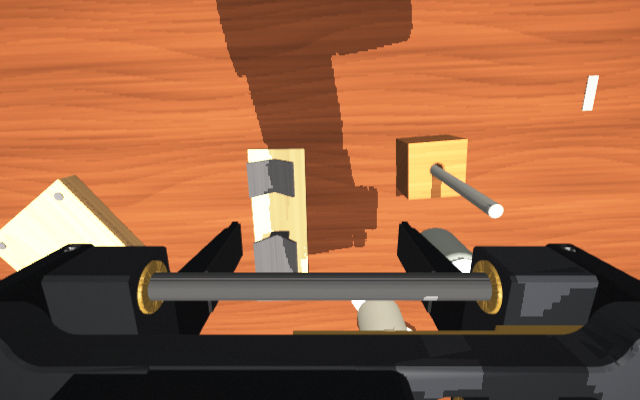

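```bash
python3 - <<'E'
from h import *
c=eyes.read_camera("wrist");save(c,"c_w2",(230,130,160,120),5)
for n,z,a in [("bartop",220,(496.5,211)),("barbase",70,(437,169)),("block",70,(409,141)),("block",70,(467,139)),("block",70,(467,195)),("block",70,(409,198))]:
    print(n,onz(c,a,z))
E
```

```text
bartop [449.60899517 303.04151838 220.        ]
barbase [440.39878744 303.12466259  70.        ]
block [400.26740731 262.19143183  70.        ]
block [400.24379126 340.77034145  70.        ]
block [479.79377566 348.82793939  70.        ]
block [481.45349125 266.11505527  70.        ]
```

View pics/c_w2.png

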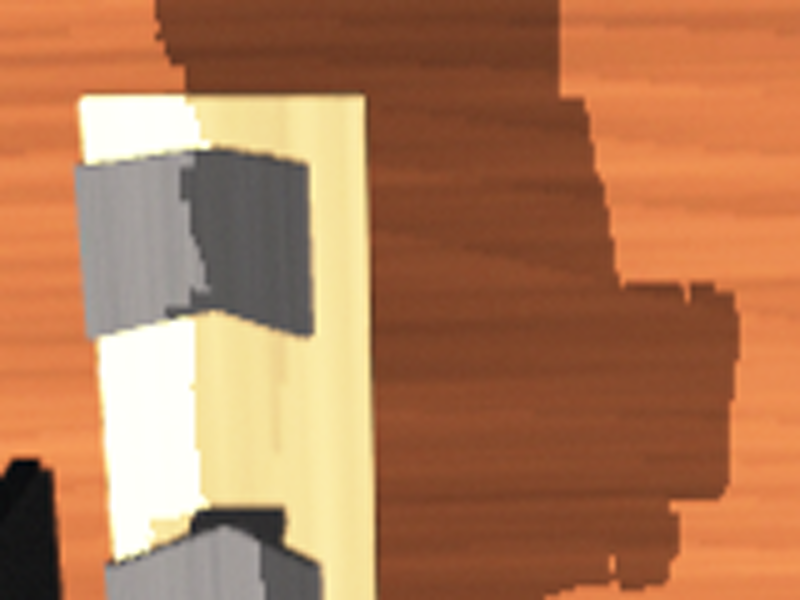

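```bash
python3 - <<'E'
from h import *
c=eyes.read_camera("wrist")
for n,z,a in [("fold-110",45,(271,160.4)),("fold-60",45,(273.6,192)),("fold10",45,(275.6,235.2)),("ftA",10,(245.8,149)),("ftB",10,(303,149)),
 ("edgeL-110",75,(245.5,163.4)),("edgeL-60",75,(248.5,197.5)),("edgeR-110",75,(291,162.8)),("edgeR-60",75,(292.6,197)),("edgeL10",75,(251.5,243)),("edgeR10",75,(294,242.5))]:
    print(n,onz(c,a,z))
E
```

```text
fold-110 [424.52877098  67.08726012  45.        ]
fold-60 [472.72262863  66.83861265  45.        ]
fold10 [543.41053032  64.02668431  45.        ]
ftA [410.7457924   23.35757024  10.        ]
ftB [414.5373008  112.85801582  10.        ]
edgeL-110 [422.16967191  36.84380639  75.        ]
edgeL-60 [470.9898661   35.71309201  75.        ]
edgeR-110 [423.98054661  99.19206201  75.        ]
edgeR-60 [472.89998425  98.11275916  75.        ]
edgeL10 [541.27089759  32.60128869  75.        ]
edgeR10 [543.1391211   95.48528173  75.        ]
```

Emit:
send_rows --plan "-1 41 1 0 95; -1 41 1 0 95; -2 41 1 0 95; -2 40 1 -0.01 95; 0 0 0 0 95"

```text
t: 4.6
eef_pos: [446.6, 300.4, 311.6]
tcp_rot: [-3.141, 0.009, 3.087]
ft_force: [-0.9, -0.5, -0.4]
opening: 0.996
```

```bash
python3 - <<'E'
from h import *
st()
c=eyes.read_camera("wrist");save(c,"d_w")
E
```

```text
t 4.6 pos [446.6 300.4 311.6] rot [-3.141  0.009  3.087] q [ 0.47  0.27  1.64 -0.01  1.22 -1.04] F [-0.9 -0.5 -0.4] op 0.996
```

View pics/d_w.png

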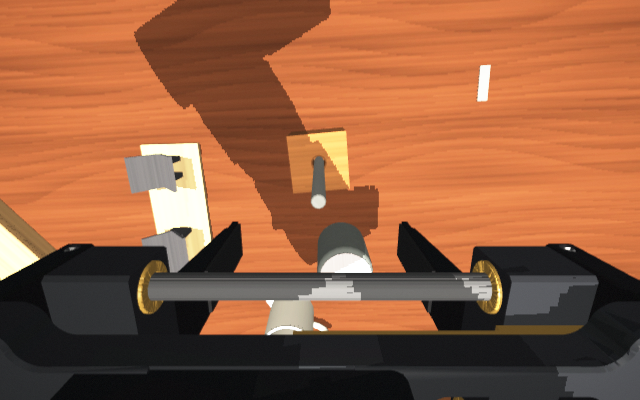

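```bash
python3 - <<'E'
from h import *
c=eyes.read_camera("wrist")
st();print(c["extrinsics"][:3,3])
print(onz(c,(319,201),220),onz(c,(318,161),70),onz(c,(287,136),70),onz(c,(345,130),70),onz(c,(292,193),70))
S=eyes.read_camera("scene");save(S,"d_s",(380,160,160,120),5)
E
```

```text
t 4.7 pos [446.2 297.6 311.8] rot [-3.14   0.009  3.086] q [ 0.47  0.27  1.64 -0.01  1.22 -1.05] F [-0.1  0.3 -0.2] op 0.999
[367.953 303.82  481.959]
[451.121 298.629 220.   ] [441.209 297.479  70.   ] [405.144 257.902  70.   ] [401.53  335.759  70.   ] [484.805 258.2    70.   ]
```

View pics/d_s.png

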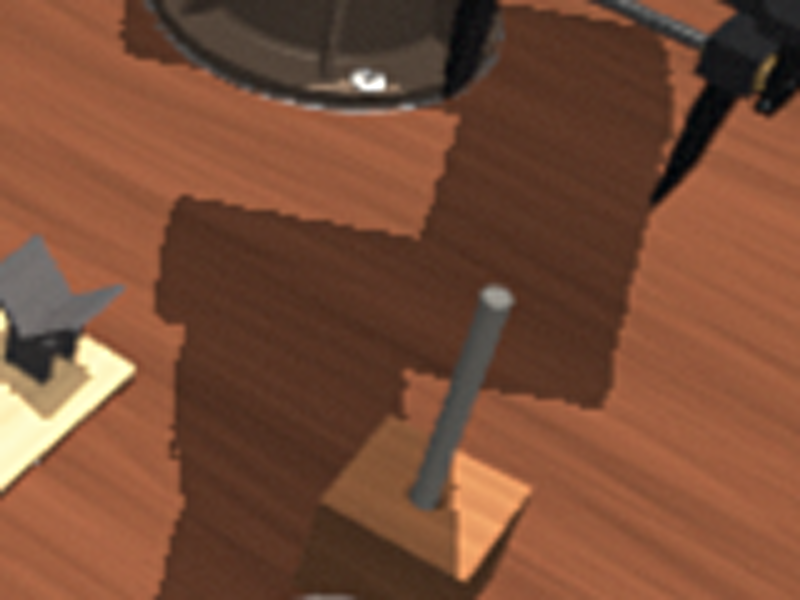

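```bash
python3 - <<'E'
from h import *
S=eyes.read_camera("scene");D=eyes.read_camera("side");c=eyes.read_camera("wrist")
save(S,"e_s",(440,200,60,60),8);save(D,"e_d",(270,270,60,60),8);save(c,"e_w",(280,120,90,100),6)
st()
for k,n in ((S,"S"),(D,"D"),(c,"W")):
    r=regions_of("bar_center",k)
    for x in r[:1]:
        m=x["pixels"];ys,xs=np.nonzero(m);print(n,x["bbox"],round(x["confidence"],2))
E
cd pics; python3 -c "
import cv2,numpy as np
a=[cv2.imread(f'e_{n}.png') for n in 'sdw']
h=600;a=[cv2.copyMakeBorder(i,0,h-i.shape[0],0,0,0) for i in a]
cv2.imwrite('e_all.png',cv2.resize(np.hstack(a),None,fx=.53,fy=.53))"
```

```text
t 4.9 pos [446.2 296.6 312.5] rot [-3.14   0.01   3.085] q [ 0.47  0.27  1.64 -0.01  1.22 -1.05] F [ 0.3 -0.7  0.3] op 1.0
S [463.9, 219.0, 18.2, 43.8] 0.64
D [290.8, 292.8, 14.3, 29.9] 0.49
W [313.4, 152.5, 14.9, 58.1] 0.6
```

View pics/e_s.png

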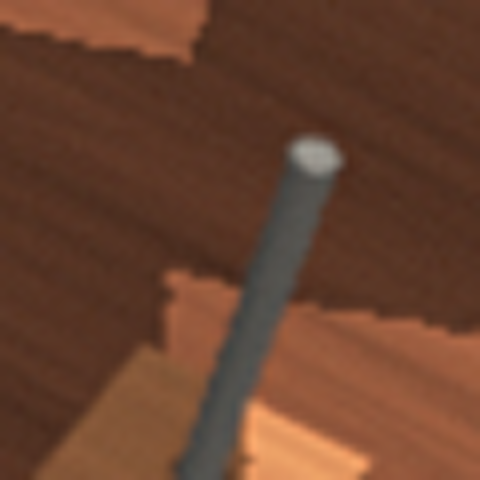

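View pics/e_d.png

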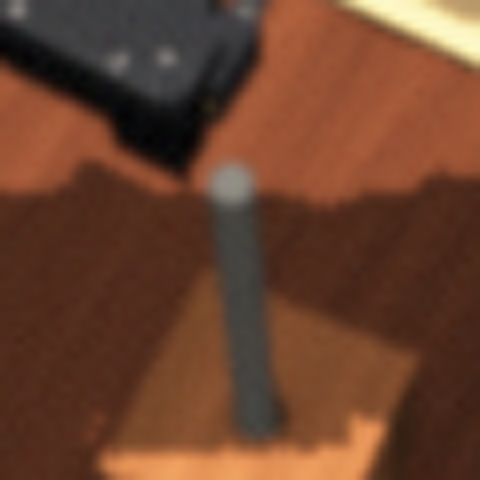

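View pics/e_w.png

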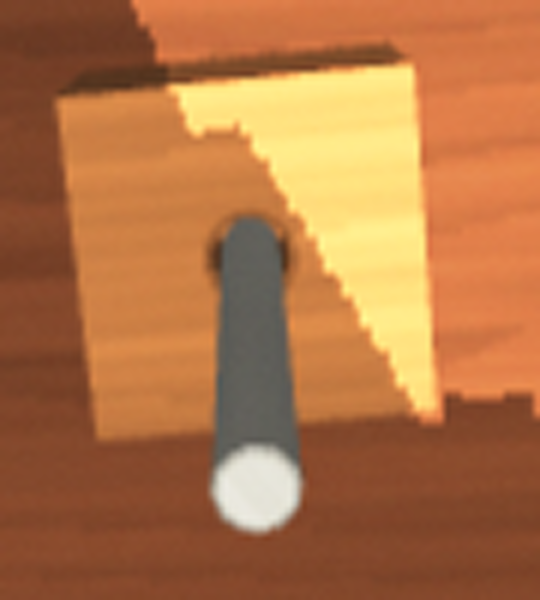

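```bash
python3 - <<'E'
from h import *
S=eyes.read_camera("scene");D=eyes.read_camera("side");c=eyes.read_camera("wrist")
np.set_printoptions(precision=1,suppress=True);st()
o=[(S,(479.3,219.4)),(D,(299,293)),(c,(322.7,201.2))]
print([onz(a,b,220) for a,b in o],tri(o),tri(o[:2]))
o=[(S,(465,258.5)),(D,(302.2,323)),(c,(321.8,162))]
print([onz(a,b,70) for a,b in o],tri(o))
E
```

```text
t 5.2 pos [446.1 297.5 312.4] rot [-3.141  0.01   3.086] q [ 0.47  0.27  1.64 -0.01  1.22 -1.05] F [-1.4 -0.2 -0.4] op 1.002
[array([453.636, 299.86 , 220.   ]), array([449.831, 300.364, 220.   ]), array([451.607, 300.632, 220.   ])] [451.309 299.827 218.295] [450.551 299.109 217.32 ]
[array([443.003, 298.787,  70.   ]), array([441.045, 304.22 ,  70.   ]), array([443.018, 301.372,  70.   ])] [442.356 301.001  68.194]
```

Emit:
send_rows --plan "-2 3 0 -0.026 95; 0 0 40 0 95; 0 0 40 0 95; 0 0 40 0 95; 0 0 30 0 95; 0 0 10 0 95; 0 0 0 0 95"

```text
t: 5.9
eef_pos: [452.3, 301.8, 149.3]
tcp_rot: [3.14, 0.015, 3.121]
ft_force: [-0.5, -0.2, 0.9]
opening: 0.999
```

```bash
python3 - <<'E'
from h import *
st()
c=eyes.read_camera("wrist");save(c,"f_w")
E
```

```text
t 5.9 pos [452.3 301.8 149.3] rot [3.14  0.015 3.121] q [ 0.47  0.45  1.84 -0.01  0.84 -1.08] F [-0.5 -0.2  0.9] op 0.999
```

View pics/f_w.png

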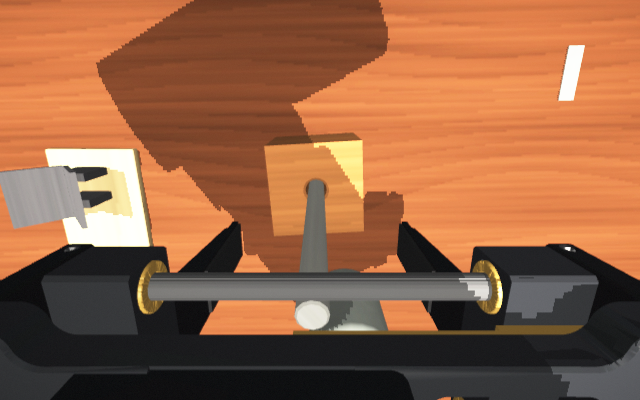

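Emit:
send_rows --plan "3 0 0 0 95; 0 0 0 0 5; 0 0 0 0 5; 0 0 0 0 5; 0 0 0 0 5; 0 0 0 0 5; 0 0 0 0 5; 0 0 0 0 5"

```text
t: 6.75
eef_pos: [451.3, 303.3, 155.6]
tcp_rot: [3.135, 0.024, 3.122]
ft_force: [0.9, -1.2, -0.1]
opening: 0.467
```

```bash
python3 - <<'E'
from h import *
st()
D=eyes.read_camera("side");save(D,"g_d",(230,240,130,100),6)
E
```

```text
t 6.75 pos [451.3 303.3 155.6] rot [3.135 0.024 3.122] q [ 0.47  0.44  1.84 -0.01  0.84 -1.07] F [ 0.9 -1.2 -0.1] op 0.467
```

View pics/g_d.png

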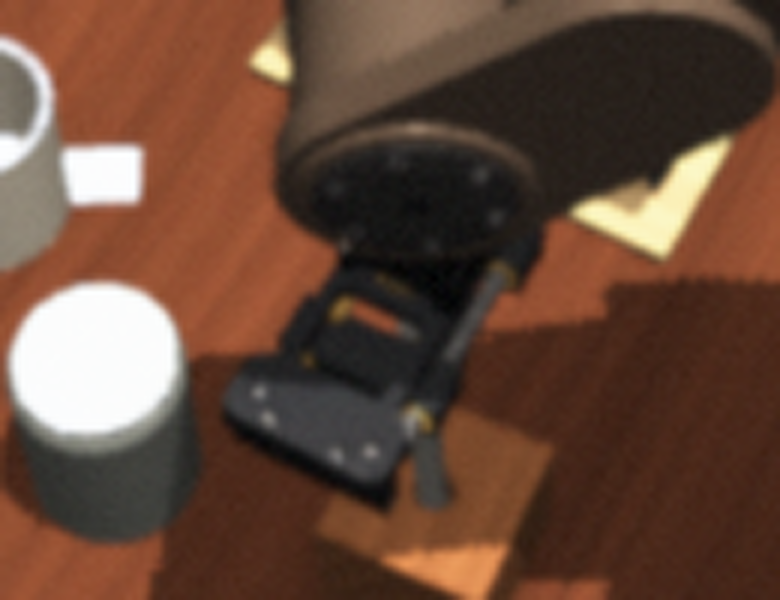

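Emit:
send_rows --plan "0 0 1 0 5; 0 0 1 0 5; 0 0 1 0 5; 0 0 0 0 5"

```text
t: 7.2
eef_pos: [451.1, 302.3, 152.1]
tcp_rot: [3.138, 0.023, 3.123]
ft_force: [0.2, -7.0, 4.2]
opening: 0.144
```

Emit:
send_rows --plan "0 0 -19 0 5; 0 0 -19 0 5; 10 0 0 0 5; 10 0 0 0 5; 10 0 0 0 5; 10 0 0 0 5"

```text
t: 7.8
eef_pos: [408.8, 301.4, 187.3]
tcp_rot: [3.141, 0.024, 3.123]
ft_force: [4.3, -2.0, -3.2]
opening: 0.141
```

```bash
python3 - <<'E'
from h import *
st()
D=eyes.read_camera("scene");save(D,"h_d",(390,120,160,120),5)
E
```

```text
t 7.8 pos [408.8 301.4 187.3] rot [3.141 0.024 3.123] q [ 0.51  0.35  1.89 -0.01  0.88 -1.03] F [ 4.3 -2.  -3.2] op 0.141
```

View pics/h_d.png

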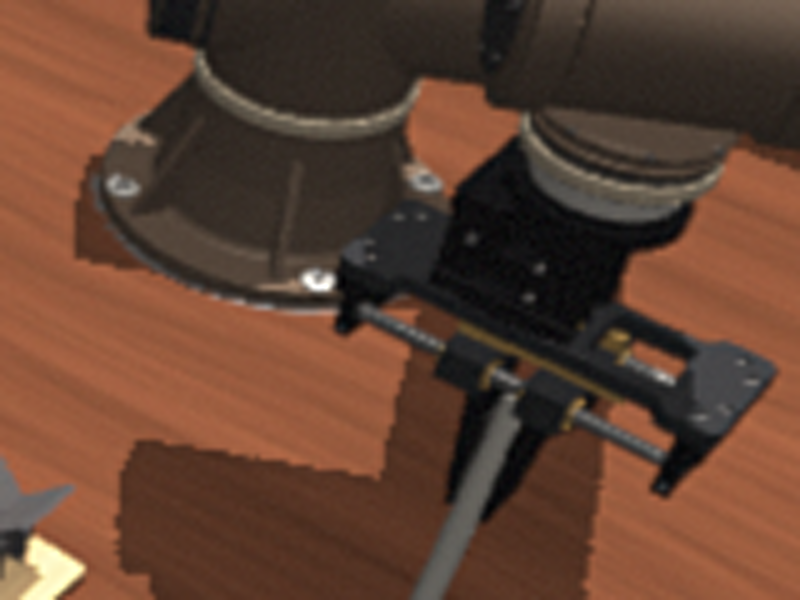

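Emit:
send_rows --plan "0 0 -40 0 5; 0 0 -40 0 5"

```text
t: 8.05
eef_pos: [400.9, 300.5, 263.3]
tcp_rot: [-3.136, 0.009, 3.124]
ft_force: [0.4, 0.2, -2.1]
opening: 0.144
```

```bash
python3 - <<'E'
from h import *
st()
D=eyes.read_camera("scene");save(D,"i_s",(390,90,200,150),4)
D=eyes.read_camera("side");save(D,"i_d",(260,200,200,150),4)
c=eyes.read_camera("wrist");save(c,"i_w")
E
```

```text
t 8.05 pos [400.9 300.5 263.3] rot [-3.136  0.009  3.124] q [ 0.52  0.26  1.79 -0.01  1.08 -1.03] F [ 0.4  0.2 -2.1] op 0.144
```

View pics/i_s.png

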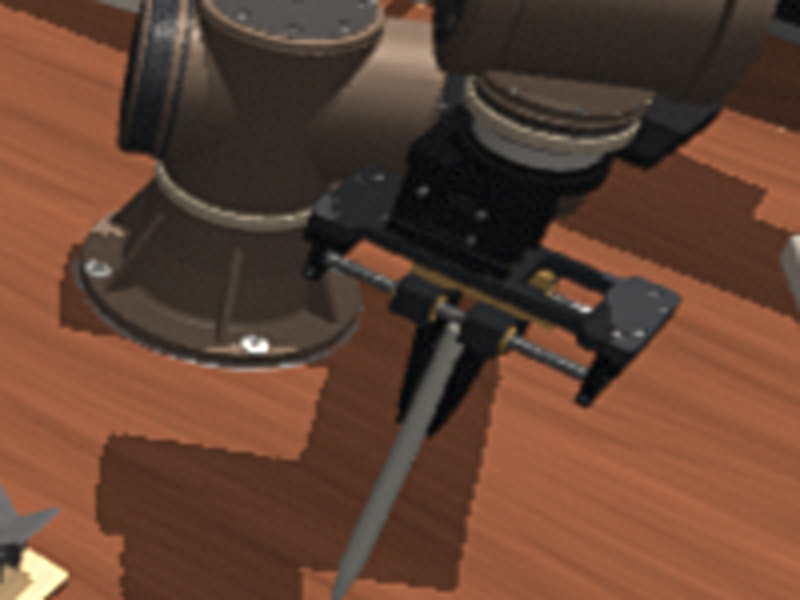

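View pics/i_d.png

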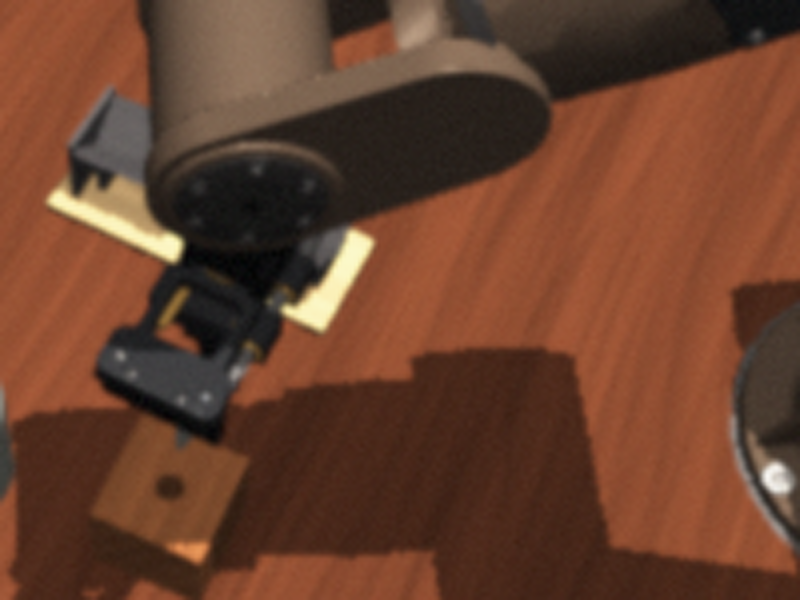

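View pics/i_w.png

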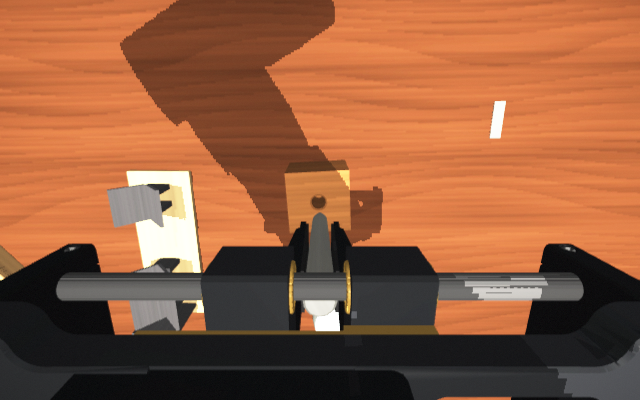

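```bash
python3 - <<'E'
from h import *
S=eyes.read_camera("scene");c=eyes.read_camera("wrist");st()
g=np.array(env.state()["eef_pos"])+[0,0,19]
for L in (135,147,155):
  for a in (0,.05,.1,.15,.2,.25,.3,.35):
    P=g+L*np.array([np.sin(a),0,-np.cos(a)]);print(L,a,proj(S,P).round(1),proj(c,P).round(1))
t=tri([(S,(475,238.7)),(c,(319.5,214))]);print(t,np.linalg.norm(t-g),t-g)
b=tri([(S,(503,173)),(c,(322,303))]);print(b,b-g)
E
```

```text
t 8.3 pos [401.7 300.5 262.3] rot [-3.137  0.012  3.124] q [ 0.52  0.26  1.79 -0.01  1.08 -1.03] F [ 0.3 -0.5 -1.7] op 0.139
135 0 [[481. 230.]] [[318.9 188.1]]
135 0.05 [[479.8 231.3]] [[319.1 194.7]]
135 0.1 [[478.6 232.6]] [[319.2 201.4]]
135 0.15 [[477.5 233.8]] [[319.3 208.1]]
135 0.2 [[476.4 234.8]] [[319.4 214.7]]
135 0.25 [[475.3 235.8]] [[319.5 221.5]]
135 0.3 [[474.3 236.7]] [[319.6 228.2]]
135 0.35 [[473.3 237.5]] [[319.8 235. ]]
147 0 [[479.7 233.3]] [[319. 185.]]
147 0.05 [[478.4 234.7]] [[319.1 191.9]]
147 0.1 [[477.1 236.1]] [[319.2 198.9]]
147 0.15 [[475.9 237.4]] [[319.4 205.9]]
147 0.2 [[474.7 238.6]] [[319.5 212.9]]
147 0.25 [[473.5 239.7]] [[319.6 220. ]]
147 0.3 [[472.4 240.7]] [[319.7 227. ]]
147 0.35 [[471.3 241.5]] [[319.8 234.1]]
155 0 [[478.9 235.4]] [[319. 183.]]
155 0.05 [[477.5 237. ]] [[319.2 190.2]]
155 0.1 [[476.1 238.5]] [[319.3 197.4]]
155 0.15 [[474.8 239.8]] [[319.4 204.6]]
155 0.2 [[473.5 241.1]] [[319.5 211.8]]
155 0.25 [[472.3 242.2]] [[319.7 219. ]]
155 0.3 [[471.1 243.3]] [[319.8 226.3]]
155 0.35 [[470.  244.2]] [[319.9 233.6]]
[431.69  300.97  138.129] 146.25769753930294 [  29.95     0.494 -143.157]
[400.89  300.93  327.098] [-0.85   0.455 45.812]
```

Emit:
send_rows --plan "-27 -33 0 0 5; -27 -33 0 0 5; -27 -34 0 0 5; -28 -34 0 0.01 5; -28 -34 0 0 5; -28 -34 0 0 5; -28 -34 0 0 5"

```text
t: 9.0
eef_pos: [587.7, 56.0, 250.6]
tcp_rot: [-3.136, -0.013, 3.121]
ft_force: [1.8, 0.4, -1.9]
opening: 0.143
```

```bash
python3 - <<'E'
from h import *
S=eyes.read_camera("scene");c=eyes.read_camera("wrist");st()
save(S,"j_s",(300,100,200,150),4);save(c,"j_w")
E
```

```text
t 9.1 pos [589.3  53.7 249.7] rot [-3.135 -0.013  3.118] q [-0.02  0.42  1.59 -0.01  1.15 -1.56] F [-0.2  0.9 -3. ] op 0.14
```

View pics/j_s.png

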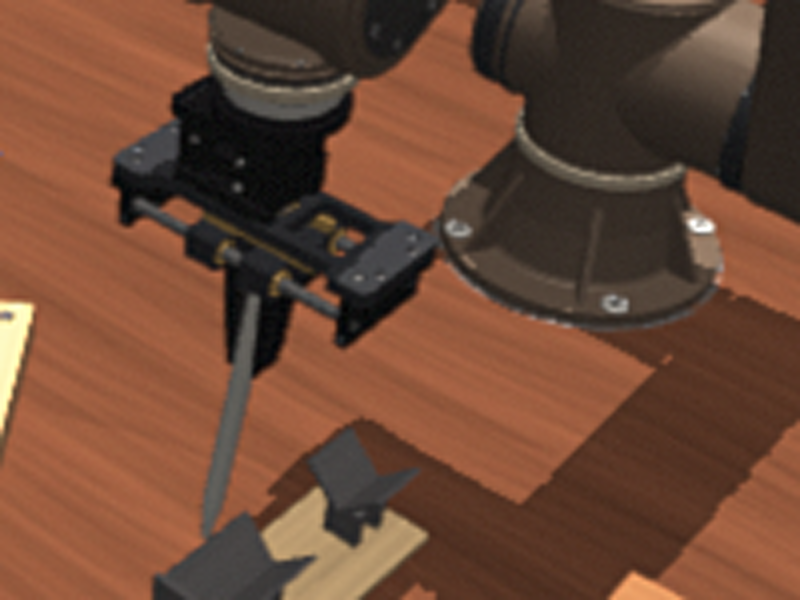

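View pics/j_w.png

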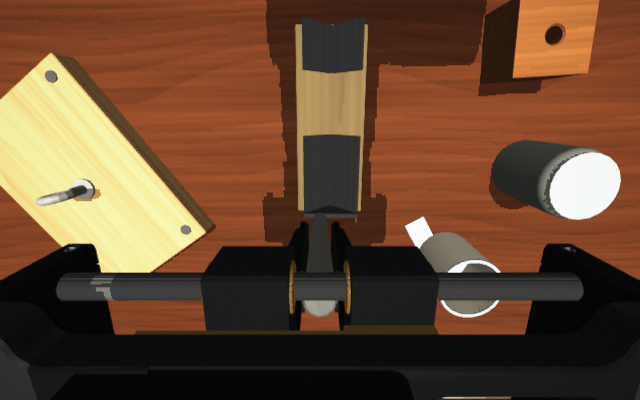

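```bash
python3 - <<'E'
from h import *
c=eyes.read_camera("wrist");st()
save(c,"k_w",(280,0,110,230),3);save(c,"k_e",(0,130,160,120),5)
E
```

```text
t 9.15 pos [587.8  55.5 249.9] rot [-3.136 -0.014  3.118] q [-0.01  0.41  1.59 -0.01  1.15 -1.56] F [-0.8  0.2 -2.1] op 0.144
```

View pics/k_w.png

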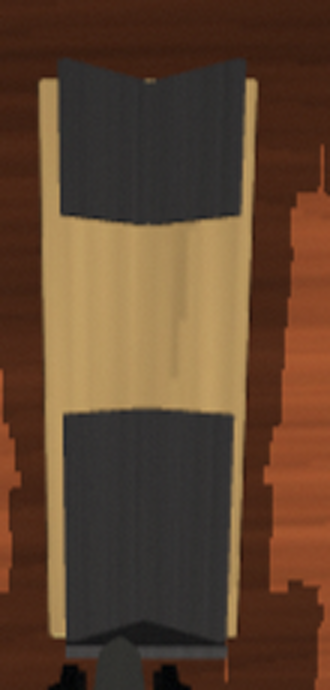

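View pics/k_e.png

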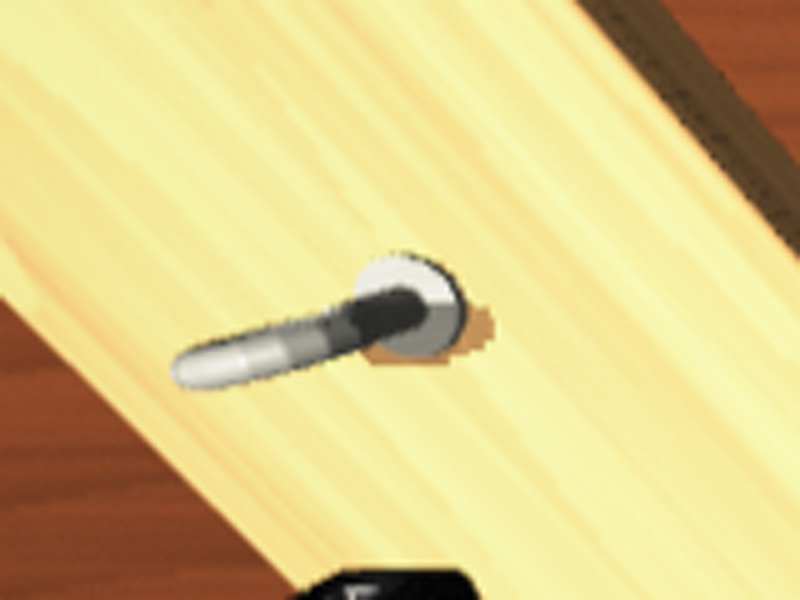

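```bash
python3 - <<'E'
from h import *
c=eyes.read_camera("wrist");st()
np.set_printoptions(precision=1,suppress=True)
for x,a in [(-110,(330.3,26.7)),(-60,(329.3,74.5)),(10,(329.3,136.3)),(100,(327.5,206.5))]: print(x,onz(c,a,45))
for a in [(302.3,217.5),(354.5,217.5)]: print("platetop",onz(c,a,80))
g=np.array([588.3,55.2,269.])
for a in (.15,.2,.25): print(proj(c,g+147*np.array([np.sin(a),0,-np.cos(a)])))
# eye: flange centre z36, plank corners
print(onz(c,(82,190),36), "plank c",onz(c,(56,54),36),onz(c,(213,231),36))
E
```

```text
t 9.2 pos [587.1  56.9 250.5] rot [-3.136 -0.014  3.12 ] q [-0.01  0.41  1.59 -0.01  1.15 -1.56] F [ 0.   0.  -1.6] op 0.143
-110 [420.4  71.2  45. ]
-60 [470.6  69.3  45. ]
10 [541.4  68.3  45. ]
100 [631.4  64.6  45. ]
platetop [633.5  33.8  80. ]
platetop [634.8  96.   80. ]
[[319.6 209.9]]
[[319.8 217. ]]
[[320.  224.1]]
[ 604.4 -258.5   36. ] plank c [ 439.2 -251.8   36. ] [665.8 -92.1  36. ]
```

Emit:
send_rows --plan "-8 8 0 0 5; 0 0 30 0 5; 0 0 30 0 5; 0 0 10 0 5"

```text
t: 9.6
eef_pos: [594.4, 69.6, 179.4]
tcp_rot: [-3.136, -0.011, 3.124]
ft_force: [-5.2, -8.0, 29.9]
opening: 0.146
```

```bash
python3 - <<'E'
from h import *
S=eyes.read_camera("scene");c=eyes.read_camera("wrist");st()
save(S,"l_s",(310,130,160,120),5);save(c,"l_w",(260,100,120,120),5)
E
```

```text
t 9.7 pos [594.6  68.9 180.1] rot [-3.135 -0.011  3.124] q [ 0.01  0.49  1.66 -0.01  1.   -1.54] F [ 0.5 -6.8 -0.1] op 0.145
```

View pics/l_s.png

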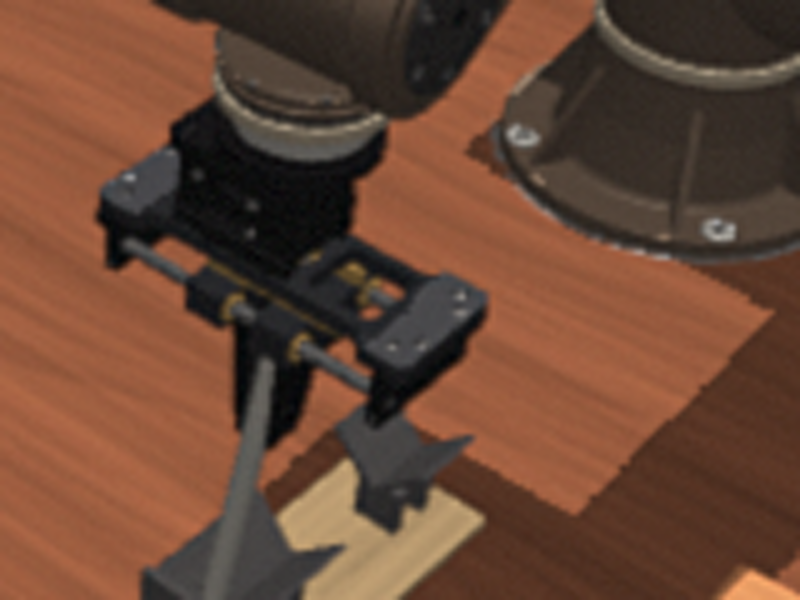

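View pics/l_w.png

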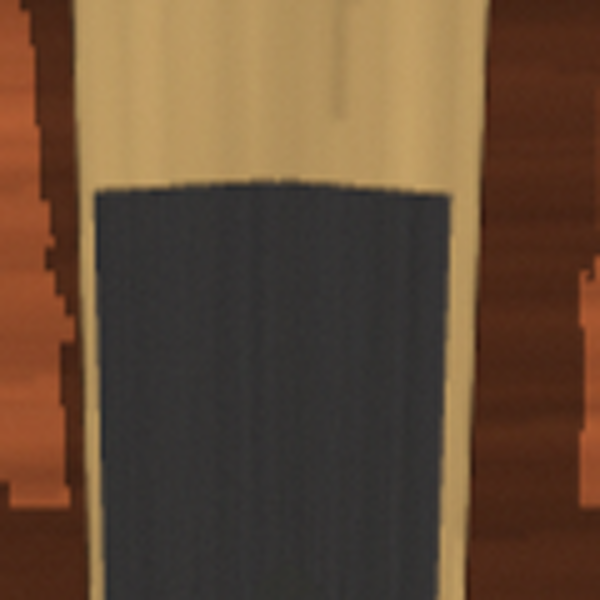

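Emit:
send_rows --plan "0 -5 0 0 5; 12 0 2 0 5; 12 0 4 0 5; 12 0 5 0 5; 11 0 6 0 5; 10 0 7 0 5"

```text
t: 10.3
eef_pos: [540.9, 67.5, 163.4]
tcp_rot: [-3.132, 0.006, 3.131]
ft_force: [-5.4, -2.8, 16.9]
opening: 0.145
```

```bash
python3 - <<'E'
from h import *
S=eyes.read_camera("scene");c=eyes.read_camera("wrist");st()
save(S,"m_s",(310,130,160,120),5);save(c,"m_w")
E
```

```text
t 10.4 pos [539.8  67.6 162.9] rot [-3.132  0.003  3.131] q [ 0.01  0.44  1.82 -0.01  0.88 -1.54] F [-5.  -3.6 12.9] op 0.144
```

View pics/m_s.png

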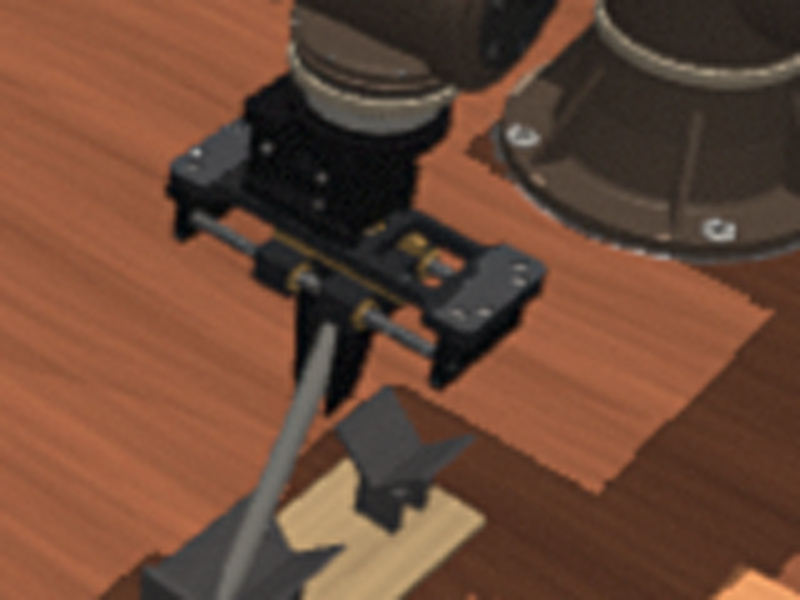

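View pics/m_w.png

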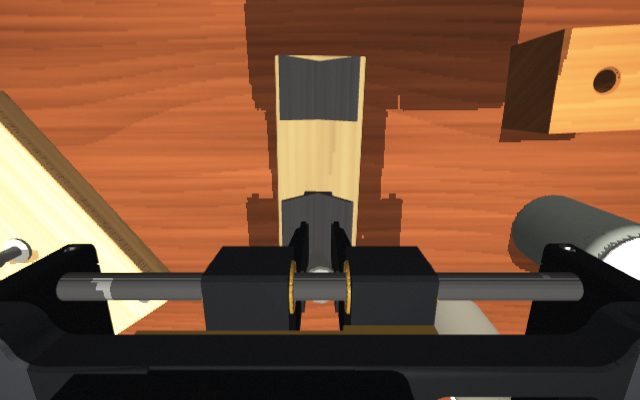

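Emit:
send_rows --plan "14 0 8 0 5; 12 0 11 0 5; 9 0 14 0 5; 7 0 16 0 5; 5 0 16 0 5"

```text
t: 10.9
eef_pos: [487.3, 70.0, 104.5]
tcp_rot: [-3.131, 0.002, 3.134]
ft_force: [-6.0, -2.0, 4.7]
opening: 0.138
```

```bash
python3 - <<'E'
from h import *
S=eyes.read_camera("scene");c=eyes.read_camera("wrist");st()
save(S,"n_s",(310,130,160,120),5);save(c,"n_w")
E
```

```text
t 11.0 pos [487.3  70.  103.3] rot [-3.131  0.001  3.134] q [ 0.01  0.46  2.   -0.02  0.68 -1.54] F [-2.6 -1.6  2.7] op 0.138
```

View pics/n_s.png

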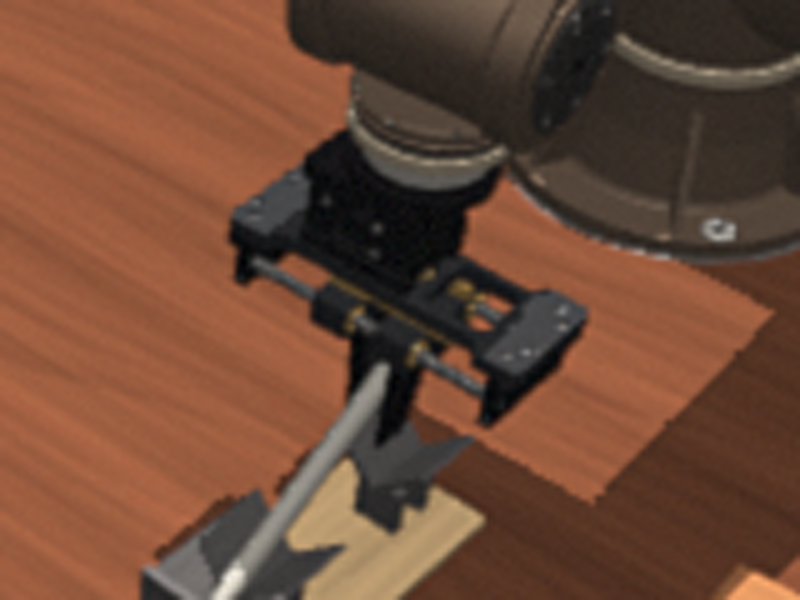

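View pics/n_w.png

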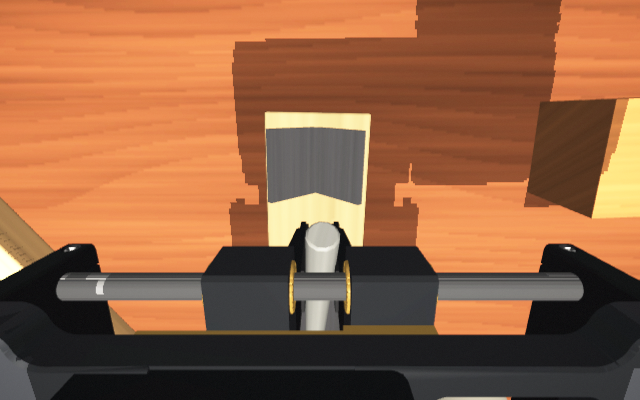

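Emit:
send_rows --plan "0 -1 13 0.01 5; -3 -1 13 0.01 5; -3 0 3 0 5"

```text
t: 11.3
eef_pos: [485.8, 69.3, 74.7]
tcp_rot: [-3.131, -0.016, 3.114]
ft_force: [-20.2, 1.0, 9.8]
opening: 0.141
```

```bash
python3 - <<'E'
from h import *
S=eyes.read_camera("scene");c=eyes.read_camera("side");st()
save(S,"o_s",(310,130,160,120),5);save(c,"o_d",(230,190,160,120),5)
E
```

```text
t 11.4 pos [486.   69.4  75. ] rot [-3.131 -0.016  3.114] q [ 0.01  0.52  2.01 -0.02  0.63 -1.52] F [-20.1  -0.5   8.3] op 0.141
```

View pics/o_s.png

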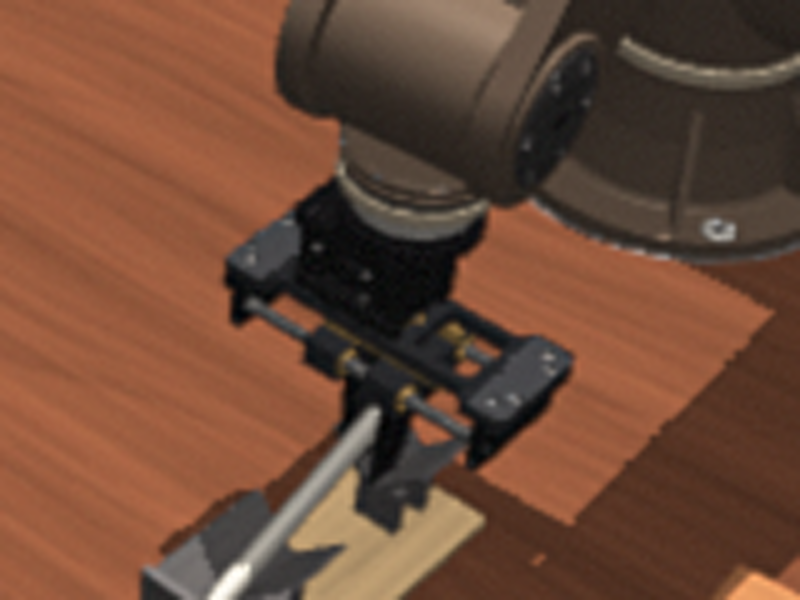

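View pics/o_d.png

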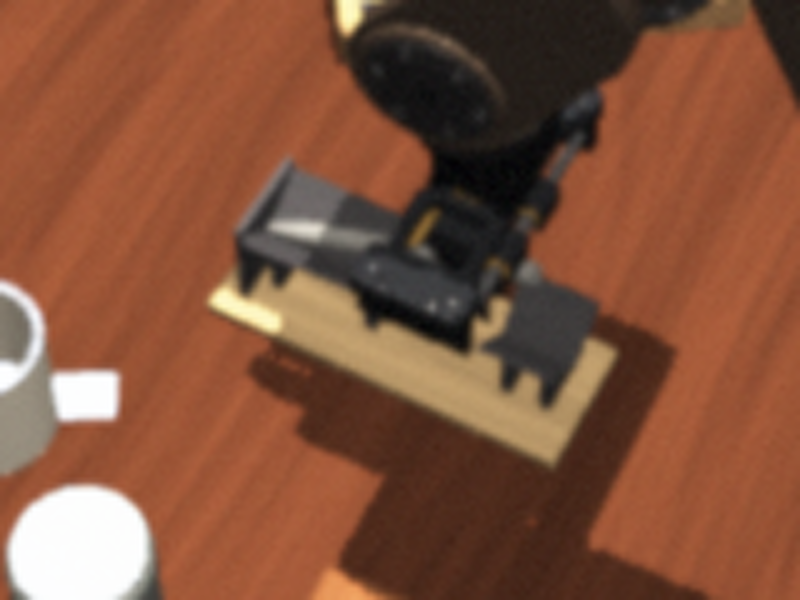

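Emit:
send_rows --plan "2 0 0 0 5; 0 0 0 0 50; 0 0 0 0 50; 0 0 0 0 50; 0 0 0 0 50; 0 0 0 0 50; 0 0 0 0 50"

```text
t: 12.1
eef_pos: [486.9, 71.1, 76.9]
tcp_rot: [-3.132, -0.011, 3.116]
ft_force: [1.0, 0.7, -0.6]
opening: 0.518
```

```bash
python3 - <<'E'
from h import *
S=eyes.read_camera("scene");c=eyes.read_camera("wrist");D=eyes.read_camera("side");st()
save(S,"p_s",(310,130,160,120),5);save(c,"p_w");save(D,"p_d",(230,190,160,120),5)
E
```

```text
t 12.25 pos [486.8  71.1  76.9] rot [-3.132 -0.011  3.116] q [ 0.02  0.51  2.01 -0.02  0.63 -1.52] F [-0.1 -0.2 -0.3] op 0.524
```

View pics/p_w.png

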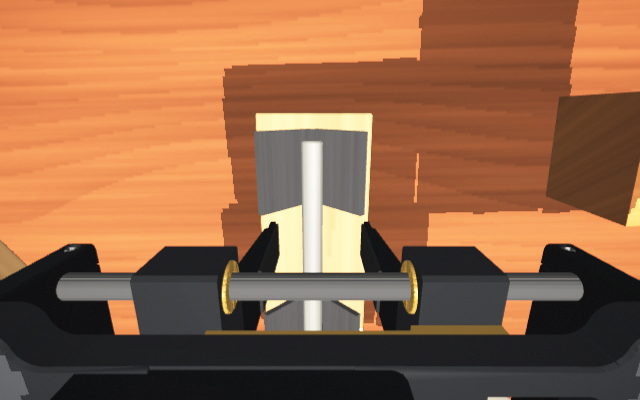

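View pics/p_d.png

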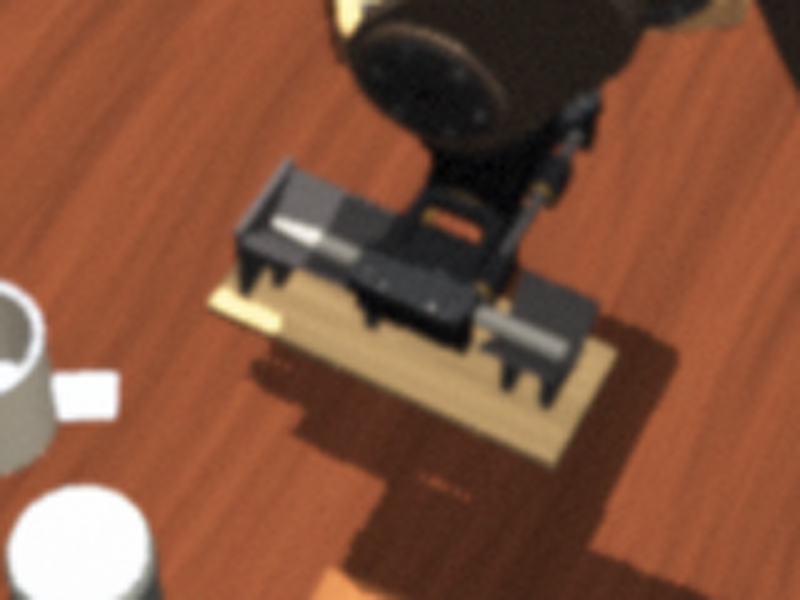

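View pics/p_s.png

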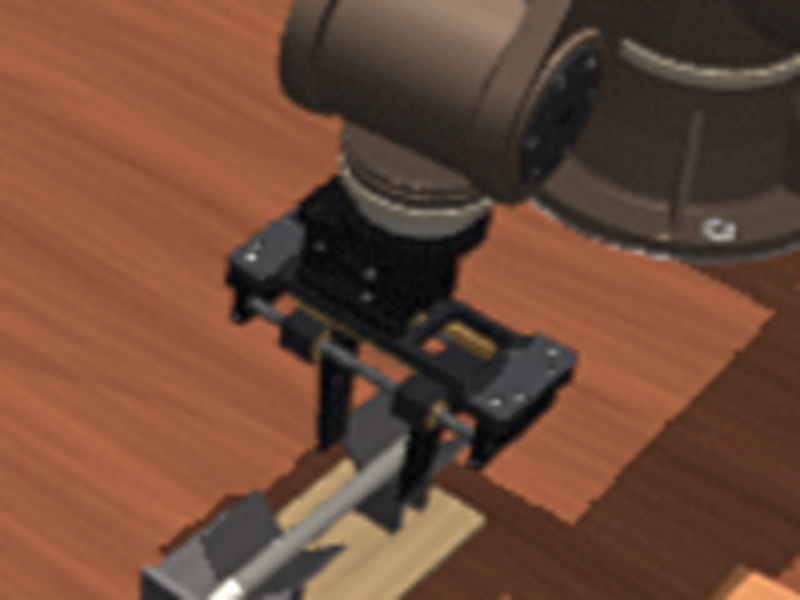

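```bash
python3 - <<'E'
from h import *
c=eyes.read_camera("wrist");st()
print(onz(c,(312.3,142),57),onz(c,(312.3,240),62), proj(c,[486.8,71,96]))
E
```

```text
t 12.3 pos [486.8  71.1  76.9] rot [-3.132 -0.011  3.116] q [ 0.02  0.51  2.01 -0.02  0.63 -1.52] F [-0.2  0.3 -0.8] op 0.524
[429.885  68.558  57.   ] [493.936  66.681  62.   ] [[317.774 253.046]]
```

Emit:
send_rows --plan "-20 -5 0 0 50; 0 0 20 0 50; 0 0 20 0 50; 0 0 0 0 5; 0 0 0 0 5; 0 0 0 0 5; 0 0 0 0 5; 0 0 0 0 5"

```text
t: 13.1
eef_pos: [507.9, 65.1, 38.3]
tcp_rot: [-3.132, -0.008, 3.116]
ft_force: [-0.5, -0.1, 0.7]
opening: 0.165
```

Emit:
send_rows --plan "0 0 0 0 5"

```text
t: 13.2
eef_pos: [508.0, 65.1, 38.7]
tcp_rot: [-3.132, -0.007, 3.116]
ft_force: [0.7, -0.6, -1.8]
opening: 0.138
```

```bash
python3 - <<'E'
from h import *
c=eyes.read_camera("wrist");D=eyes.read_camera("side");st()
save(c,"q_w");save(D,"q_d",(230,190,160,120),5)
E
```

```text
t 13.3 pos [507.9  65.1  38.5] rot [-3.132 -0.007  3.116] q [ 0.    0.6   1.99 -0.02  0.56 -1.53] F [ 0.8  0.1 -1.9] op 0.139
```

View pics/q_w.png

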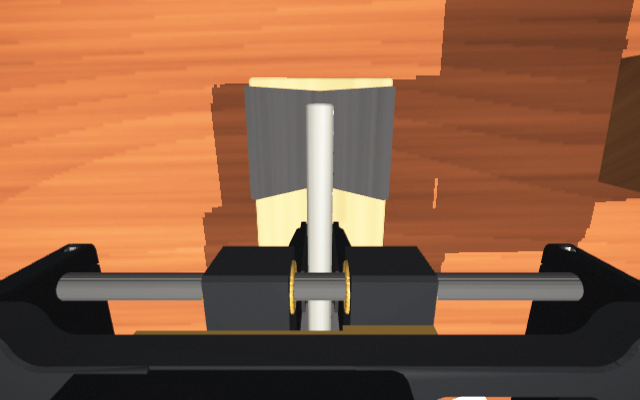

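Emit:
send_rows --plan "0 0 -20 0 5; 0 0 -40 0 5; 0 0 -40 0 5; -17 -31 -10 0 5; -17 -31 -10 0 5; -17 -31 -15 0 5; -17 -31 -15 0 5; -17 -31 -15 0 5"

```text
t: 14.1
eef_pos: [589.3, -92.0, 208.6]
tcp_rot: [-3.132, -0.015, 3.122]
ft_force: [0.6, 0.2, -1.5]
opening: 0.137
```

Emit:
send_rows --plan "-17 -31 -15 0 5; -17 -31 0 0 5; -17 -31 0 0 5; 0 0 0 0 5"

```text
t: 14.5
eef_pos: [641.1, -193.7, 225.8]
tcp_rot: [-3.131, -0.013, 3.119]
ft_force: [-1.0, 0.2, -2.1]
opening: 0.136
```

```bash
python3 - <<'E'
from h import *
c=eyes.read_camera("wrist");st()
save(c,"r_w")
E
```

```text
t 14.55 pos [ 640.3 -192.   225.6] rot [-3.132 -0.014  3.12 ] q [-0.38  0.55  1.42 -0.02  1.18 -1.93] F [-0.8 -0.1 -2.2] op 0.141
```

View pics/r_w.png

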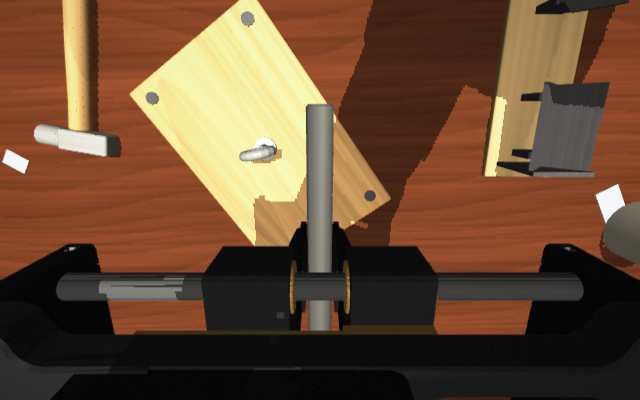

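```bash
python3 - <<'E'
from h import *
c=eyes.read_camera("wrist");st()
save(c,"s_w",(220,120,80,60),10)
np.save("w.npy",c,allow_pickle=True)
r=regions_of("eye",c);print([(x["bbox"],x["confidence"]) for x in r])
E
```

```text
t 14.6 pos [ 639.8 -190.6  225.6] rot [-3.132 -0.015  3.121] q [-0.38  0.55  1.42 -0.02  1.18 -1.93] F [ 0.5  0.6 -1.8] op 0.141
[]
```

View pics/s_w.png

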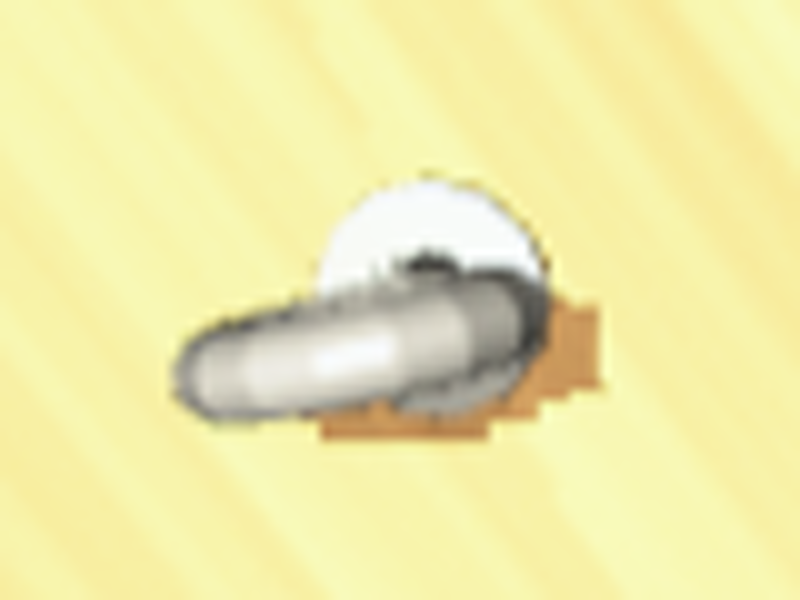

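```bash
cat > fit.py <<'E'
from h import *
from scipy.optimize import minimize
u,v=np.meshgrid(np.linspace(0,2*np.pi,60),np.linspace(0,2*np.pi,24))
def torus(x,y,phi,z=78):
    # phi: yaw of loop plane direction
    a=(15+5*np.cos(v)).ravel();b=(5*np.sin(v)).ravel();U=u.ravel()
    d=np.array([np.cos(phi),np.sin(phi),0]);n=np.array([-d[1],d[0],0])
    return np.array([x,y,z])+np.outer(a*np.cos(U),d)+np.outer(b,n)+np.outer(a*np.sin(U),[0,0,1])
def fit(c,poly,x0):
    off=poly.min(0)-5;s=8;sh=((np.ptp(poly,0)+10)*s).astype(int)[::-1]
    def mask(p):
        m=np.zeros(sh,np.uint8);h=cv2.convexHull(((p-off)*s).astype(np.float32));cv2.fillPoly(m,[h.astype(np.int32)],1);return m
    M=mask(poly)
    def f(q):
        m=mask(proj(c,torus(q[0],q[1],q[2])));return (m!=M).sum()/M.sum()
    best=None
    for ph in np.linspace(0,np.pi,13)[:-1]:
        r=minimize(f,[x0[0],x0[1],ph],method="Nelder-Mead",options=dict(initial_simplex=[[x0[0],x0[1],ph],[x0[0]+5,x0[1],ph],[x0[0],x0[1]+5,ph],[x0[0],x0[1],ph+.15]]))
        if best is None or r.fun<best.fun: best=r
    return best
E
python3 - <<'E'
from fit import *
c=np.load("w.npy",allow_pickle=True).item()
poly=np.array([(172,375),(185,345),(240,320),(400,285),(520,265),(548,290),(540,340),(500,375),(400,398),(230,420),(190,405)])/10-0.05*0+[220,120]-0.45
b=fit(c,poly,(606,-258));print(b.x,b.fun,np.degrees(b.x[2]))
print("flange",onz(c,(262.8,149.3),38))
for a in [(131,95),(390,198)]: print(onz(c,a,36))
S=eyes.read_camera("scene");save(S,"t_s",(240,160,60,60),10)
D=eyes.read_camera("side");save(D,"t_d",(305,140,60,60),10)
E
```

```text
[ 606.38936006 -258.80889105    1.75737973] 0.11863398887142675 100.6904416416286
flange [ 605.93549861 -259.30606845   38.        ]
[ 541.36839508 -406.03909794   36.        ]
[ 669.31235165 -106.45283439   36.        ]
```

View pics/t_s.png

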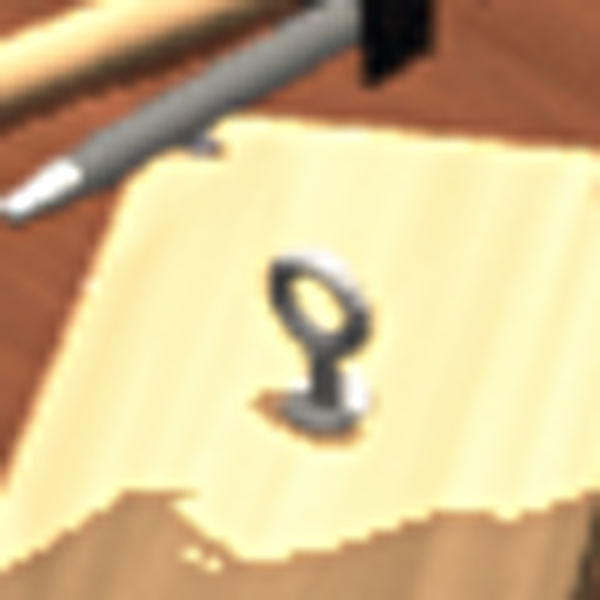

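View pics/t_d.png

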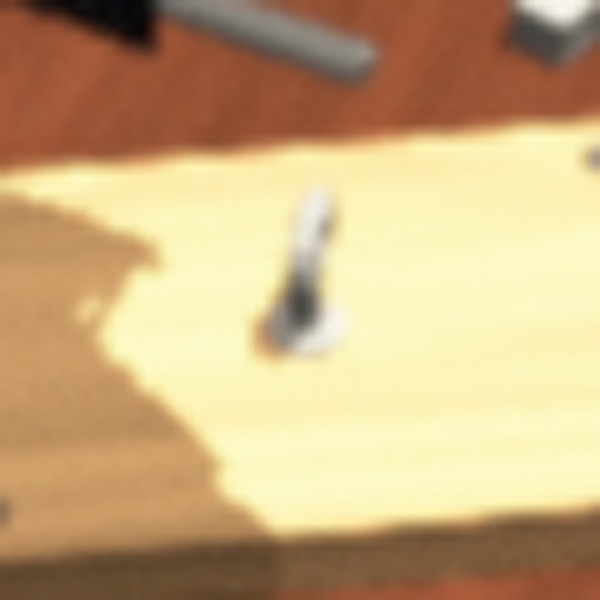

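```bash
python3 - <<'E'
from fit import *
S=eyes.read_camera("scene");D=eyes.read_camera("side")
poly=np.array([(266,268),(280,250),(310,248),(345,272),(372,308),(372,340),(350,362),(322,357),(288,332),(268,300)])/10+[240,160]-.45
b=fit(S,poly,(606,-258));print(b.x,b.fun,np.degrees(b.x[2]))
for ph in (1.6,1.757,1.9):
    for k,o in ((S,(240,160)),(D,(305,140))):
        p=proj(k,torus(606.3,-259,ph));print(ph,((p.min(0)-o+.45)*10).round(),((p.max(0)-o+.45)*10).round())
E
```

```text
[ 605.86435565 -260.85401688    1.63662494] 0.077867350677904 93.77170158667258
1.6 [271. 248.] [374. 367.]
1.6 [279. 188.] [343. 302.]
1.757 [266. 249.] [379. 365.]
1.757 [285. 187.] [336. 303.]
1.9 [262. 251.] [383. 363.]
1.9 [291. 187.] [330. 304.]
```

```bash
python3 - <<'E'
from h import *
st()
rows([(455,-281,160,-3.0016)],5,step=48)
E
```

```text
t 14.85 pos [ 640.  -189.1  226.7] rot [-3.132 -0.013  3.123] q [-0.38  0.55  1.42 -0.02  1.18 -1.93] F [-0.1  0.4 -1.8] op 0.138
36.7 -19.1 13.3 -0.032 5; 37.2 -17.9 13.3 -0.032 5; 37.8 -16.7 13.4 -0.032 5; 38.3 -15.4 13.3 -0.031 5; 38.8 -14.2 13.4 -0.032 5
end [ 455. -281.  160.] 3.282
```

Emit:
send_rows --plan "37 -19 13 -0.032 5; 37 -18 13 -0.032 5; 38 -17 13 -0.032 5; 38 -15 13 -0.032 5; 39 -14 13 -0.032 5; 0 0 0 0 5"

```text
t: 15.45
eef_pos: [448.8, -279.4, 164.1]
tcp_rot: [-3.132, -0.012, -2.984]
ft_force: [0.3, -0.9, -2.1]
opening: 0.136
```

```bash
python3 - <<'E'
from h import *
st()
S=eyes.read_camera("scene");D=eyes.read_camera("side");c=eyes.read_camera("wrist");st()
save(S,"u_s",(230,110,100,75),8);save(D,"u_d",(290,110,130,100),6);save(c,"u_w")
E
```

```text
t 15.45 pos [ 448.8 -279.4  164.1] rot [-3.132 -0.012 -2.984] q [-0.67  0.42  1.85 -0.02  0.87 -2.39] F [ 0.3 -0.9 -2.1] op 0.136
t 15.6 pos [ 453.2 -279.   165.6] rot [-3.129 -0.008 -2.984] q [-0.67  0.42  1.84 -0.02  0.88 -2.39] F [-0.4  0.4 -1.8] op 0.138
```

View pics/u_s.png

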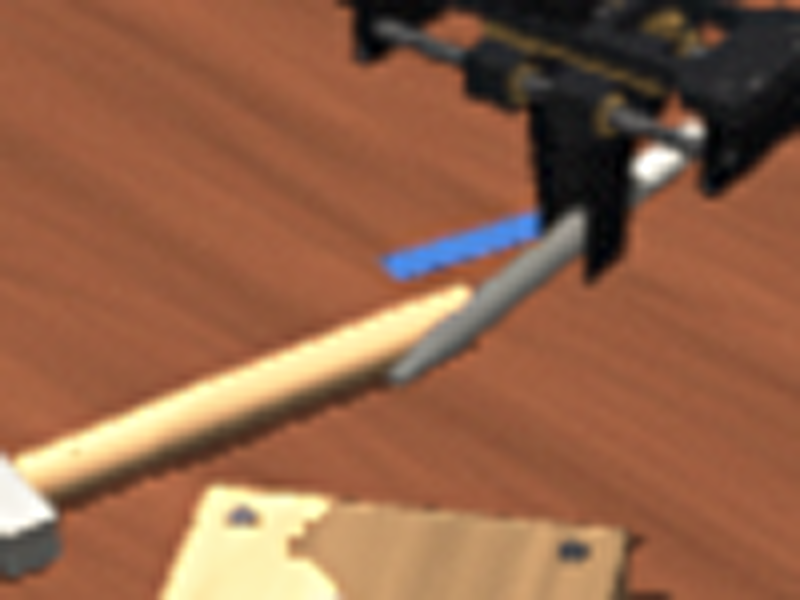

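View pics/u_d.png

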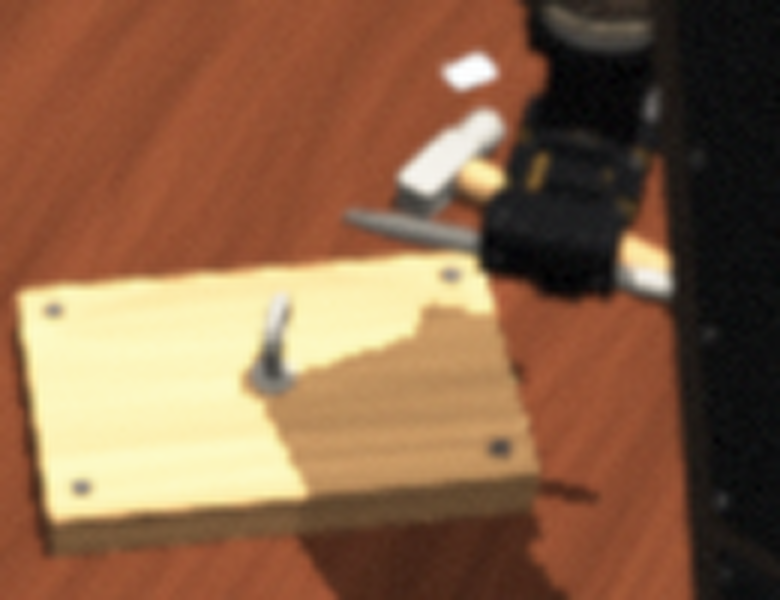

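```bash
python3 - <<'E'
from h import *
np.set_printoptions(precision=1,suppress=True)
S=eyes.read_camera("scene");D=eyes.read_camera("side");st()
t=tri([(S,(279.4,156.9)),(D,(347.6,145.4))]);print("tip",t,proj(S,t),proj(D,t))
print("hammer",onz(S,(228,172),15),onz(S,(289,149),15))
b=tri([(S,(317.1,125.3)),(D,(402,158))]);print(b)
E
```

```text
t 15.7 pos [ 453.7 -278.7  165.5] rot [-3.129 -0.008 -2.983] q [-0.67  0.42  1.84 -0.02  0.88 -2.39] F [-0.   0.5 -2.1] op 0.138
tip [ 568.367 -258.158  182.783] [[279.379 156.868]] [[347.59  145.433]]
hammer [ 594.886 -496.495   15.   ] [ 354.088 -442.681   15.   ]
[ 389.417 -270.903  200.814]
```

Emit:
send_rows --plan "0 -6 20 0 5; 0 0 40 0 5; 0 0 34 0 5; 0 0 8 0 5; 0 0 0 0 5"

```text
t: 16.2
eef_pos: [460.7, -284.7, 63.2]
tcp_rot: [-3.124, -0.003, -2.976]
ft_force: [-0.1, 0.2, -1.1]
opening: 0.139
```

```bash
python3 - <<'E'
from h import *
st()
S=eyes.read_camera("scene");D=eyes.read_camera("side");st()
save(S,"v_s",(240,130,80,60),10);save(D,"v_d",(310,120,80,60),10)
E
```

```text
t 16.2 pos [ 460.7 -284.7   63.2] rot [-3.124 -0.003 -2.976] q [-0.67  0.58  1.91 -0.02  0.64 -2.39] F [-0.1  0.2 -1.1] op 0.139
t 16.3 pos [ 460.9 -285.2   64.5] rot [-3.122 -0.001 -2.976] q [-0.67  0.58  1.91 -0.02  0.64 -2.39] F [-0.1  0.  -1.5] op 0.138
```

View pics/v_s.png

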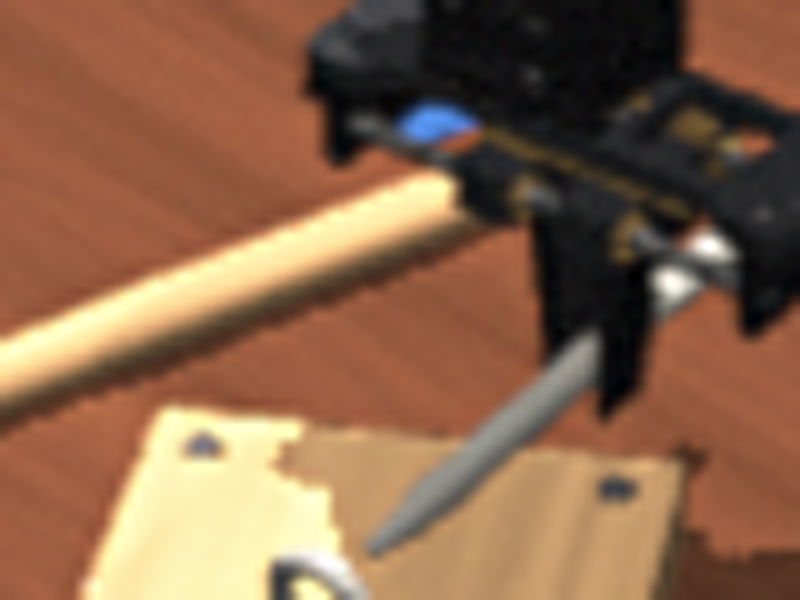

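View pics/v_d.png

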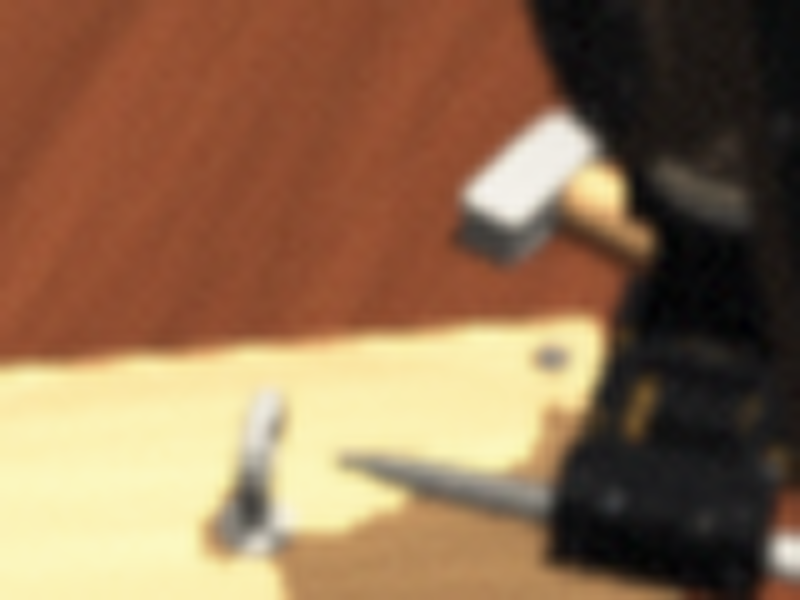

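```bash
python3 - <<'E'
from h import *
np.set_printoptions(precision=1,suppress=True)
S=eyes.read_camera("scene");D=eyes.read_camera("side");st();s=env.state()
t=tri([(S,(276.85,184.55)),(D,(343.85,165.55))]);e=tri([(S,(271.45,190.15)),(D,(335.85,164.05))])
print("tip",t,"eye",e)
yaw=s["tcp_rot"][2];X=np.array([np.cos(yaw),np.sin(yaw),0]);Y=np.array([np.sin(yaw),-np.cos(yaw),0])
for E in (e,np.array([606.2,-259.5,78])):
    print("rel tool x,y,up: tip->eye",(E-t)@X,(E-t)@Y,(E-t)[2]," tcp->eye",(E-s["eef_pos"])@X,(E-s["eef_pos"])@Y)
E
```

```text
t 16.4 pos [ 460.9 -285.6   65.1] rot [-3.121 -0.    -2.977] q [-0.67  0.57  1.91 -0.02  0.64 -2.39] F [ 0.3  0.5 -1.9] op 0.142
tip [ 578.195 -265.512   79.138] eye [ 606.016 -260.491   77.232]
rel tool x,y,up: tip->eye -28.26786703011286 0.3805711844579223 -1.9066542731973186  tcp->eye -147.28420143605732 0.8964282557723134
rel tool x,y,up: tip->eye -28.611970391544293 1.327813528004611 -1.138316739679567  tcp->eye -147.62830479748874 1.843670599319004
```

Emit:
send_rows --plan "-10 1 1.5 0 5; -12 0 0 0 5; -12 0 0 0 5; -10 0 0 0 5"

```text
t: 16.8
eef_pos: [508.1, -277.6, 66.7]
tcp_rot: [-3.118, 0.003, -2.977]
ft_force: [-1.1, -0.3, -3.2]
opening: 0.139
```

```bash
python3 - <<'E'
from h import *
st()
S=eyes.read_camera("scene");D=eyes.read_camera("side");st()
save(S,"x_s",(240,150,80,60),10);save(D,"x_d",(300,130,80,60),10)
E
```

```text
t 16.8 pos [ 508.1 -277.6   66.7] rot [-3.118  0.003 -2.977] q [-0.61  0.61  1.82 -0.02  0.69 -2.32] F [-1.1 -0.3 -3.2] op 0.139
t 16.9 pos [ 508.3 -277.5   66.5] rot [-3.117  0.004 -2.977] q [-0.61  0.61  1.82 -0.02  0.69 -2.32] F [ 0.2  0.7 -2.9] op 0.138
```

View pics/x_s.png

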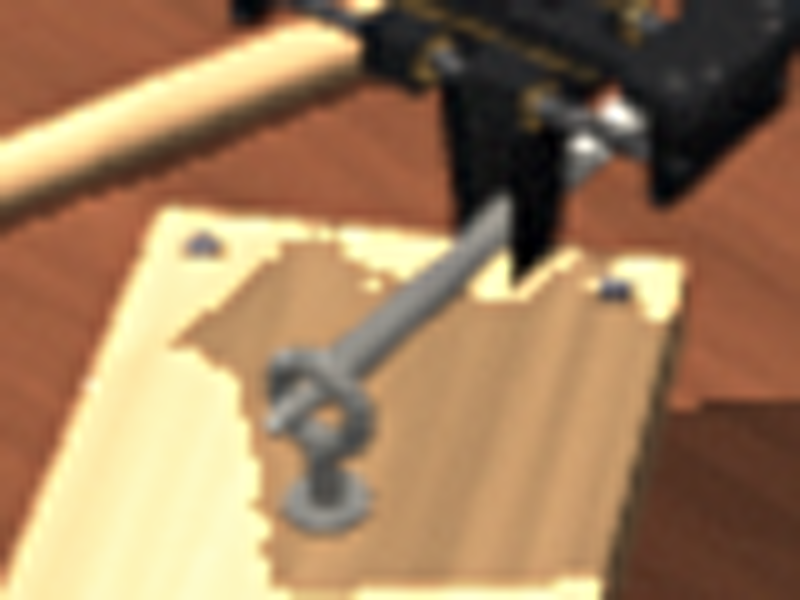

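View pics/x_d.png

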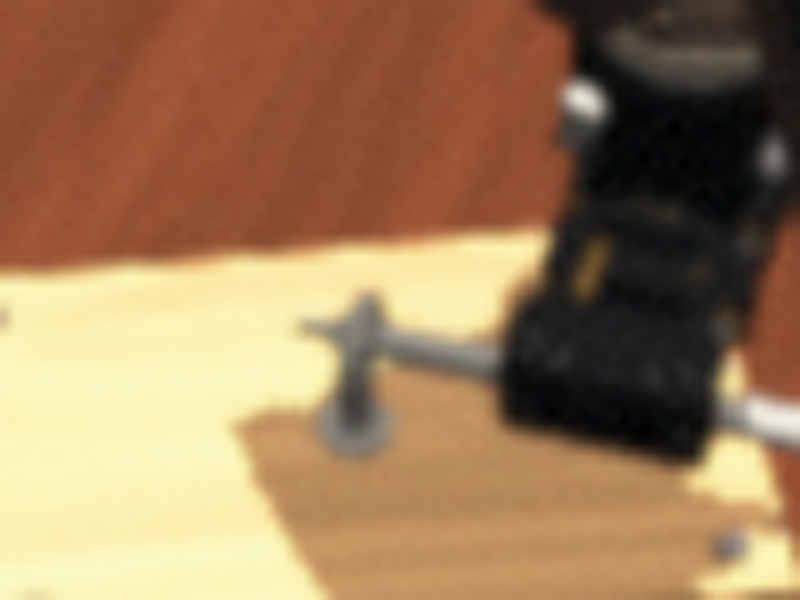

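Emit:
send_rows --plan "-4 0 3 0 5; -10 0 1 0 5; -12 0 0 0 5; -12 0 0 0 5"

```text
t: 17.3
eef_pos: [547.5, -271.0, 62.0]
tcp_rot: [-3.118, 0.003, -2.978]
ft_force: [0.8, -1.3, -1.9]
opening: 0.138
```

```bash
python3 - <<'E'
from h import *
S=eyes.read_camera("scene");D=eyes.read_camera("side");st()
save(S,"y_s",(240,150,80,60),10);save(D,"y_d",(300,130,80,60),10)
E
```

```text
t 17.4 pos [ 548.2 -270.8   61.9] rot [-3.118  0.003 -2.977] q [-0.56  0.65  1.74 -0.02  0.73 -2.28] F [ 0.3  0.8 -2.8] op 0.135
```

View pics/y_s.png

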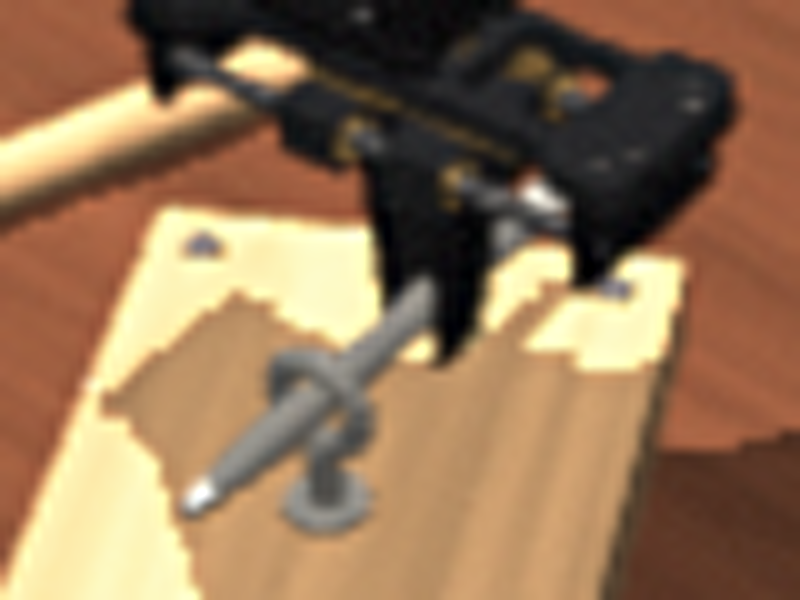

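View pics/y_d.png

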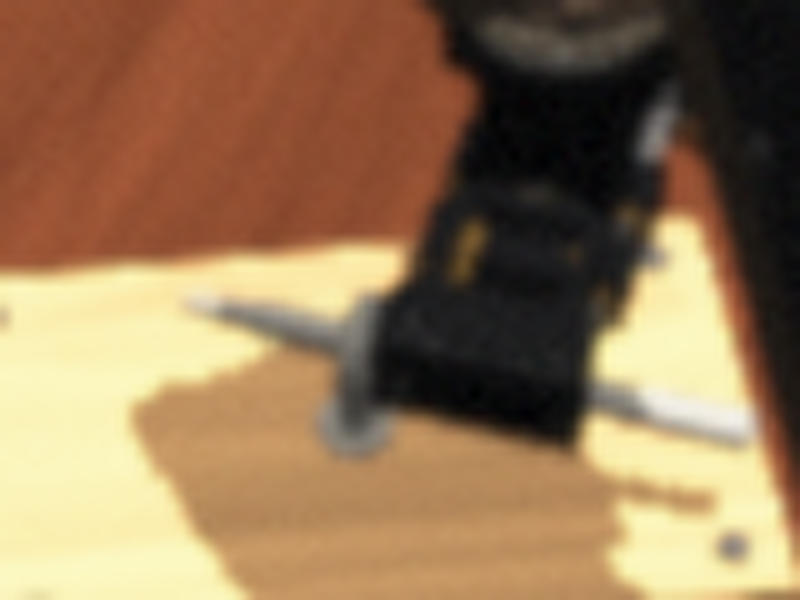

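```bash
cat > sw.py <<'E'
from h import *
import sys
def swing(total,n,d=57,z=61.5,E=(606.1,-259.7),grip=5):
    s=env.state();st()
    b=s["tcp_rot"][2]-np.pi
    r=np.array(s["eef_pos"])[:2]-E;print("dist",np.linalg.norm(r),"bearing of bar from pos",np.degrees(np.arctan2(-r[1],-r[0])),"tool",np.degrees((b+np.pi)%(2*np.pi)-np.pi),"z",s["eef_pos"][2])
    w=[]
    for i in range(1,n+1):
        a=b-total*i/n
        w.append((E[0]-d*np.cos(a),E[1]-d*np.sin(a),z,a+np.pi))
    rows(w,grip)
if __name__=="__main__": swing(*[float(v) if i!=1 else int(v) for i,v in enumerate(sys.argv[1:])])
E
python3 sw.py 0.8 8
```

```text
t 17.4 pos [ 548.2 -270.8   61.9] rot [-3.118  0.003 -2.977] q [-0.56  0.65  1.74 -0.02  0.73 -2.28] F [ 0.3  0.8 -2.8] op 0.135
dist 59.00678310275081 bearing of bar from pos 10.891925102685361 tool 9.453714967125004 z 61.94815799973685
-2.3 7.2 0.4 0.1 5; -0.3 5.7 0 0.1 5; -0.2 5.6 0 0.1 5; -0.3 5.7 0 0.1 5; -0.3 5.7 0 0.1 5; -0.3 5.7 0 0.1 5; -0.3 5.7 0 0.1 5; -0.3 5.7 0 0.1 5
end [ 560.2 -225.9   61.5] -3.777
```

Emit:
send_rows --plan "-2 7 0.5 0.1 5; -0.3 5.7 0 0.1 5; -0.3 5.7 0 0.1 5; -0.3 5.7 0 0.1 5; -0.3 5.7 0 0.1 5; -0.3 5.7 0 0.1 5"

```text
t: 18.0
eef_pos: [554.3, -234.9, 60.3]
tcp_rot: [-3.124, 0.016, 2.685]
ft_force: [0.4, 0.7, -1.4]
opening: 0.138
```

```bash
python3 sw.py 0.8 8
```

```text
t 18.0 pos [ 554.3 -234.9   60.3] rot [-3.124  0.016  2.685] q [-0.5   0.64  1.77 -0.03  0.72 -1.6 ] F [ 0.4  0.7 -1.4] op 0.138
dist 57.44541532383121 bearing of bar from pos -25.609977314395056 tool -26.14997763529118 z 60.299611052370636
-0.7 6.2 -1.2 0.1 5; -0.3 5.7 -0 0.1 5; -0.3 5.7 -0 0.1 5; -0.3 5.7 -0 0.1 5; -0.3 5.7 -0 0.1 5; -0.2 5.7 -0 0.1 5; -0.3 5.7 -0 0.1 5; -0.3 5.7 -0 0.1 5
end [ 588.5 -205.5   61.5] 1.885
```

Emit:
send_rows --plan "-0.7 6.2 -1.2 0.1 5; -0.3 5.7 0 0.1 5; -0.3 5.7 0 0.1 5; -0.3 5.7 0 0.1 5; -0.3 5.7 0 0.1 5"

```text
t: 18.5
eef_pos: [572.8, -212.8, 60.4]
tcp_rot: [-3.131, 0.021, 2.166]
ft_force: [2.1, 0.1, -2.9]
opening: 0.138
```

```bash
python3 sw.py 0.8 8; python3 - <<'E'
from h import *
S=eyes.read_camera("scene")
save(S,"z_s",(240,150,80,60),10)
E
```

```text
t 18.5 pos [ 572.8 -212.8   60.4] rot [-3.131  0.021  2.166] q [-0.46  0.65  1.74 -0.03  0.73 -1.03] F [ 2.1  0.1 -2.9] op 0.138
dist 57.52182086001082 bearing of bar from pos -54.584583507130056 tool -55.887681611811985 z 60.41162685175606
-0.8 7 -1.1 0.1 5; -0.3 5.7 0 0.1 5; -0.3 5.7 0 0.1 5; -0.2 5.7 0 0.1 5; -0.3 5.7 0 0.1 5; -0.3 5.7 0 0.1 5; -0.3 5.6 0 0.1 5; -0.3 5.7 0 0.1 5
end [ 617.6 -203.9   61.5] 1.366
```

View pics/z_s.png

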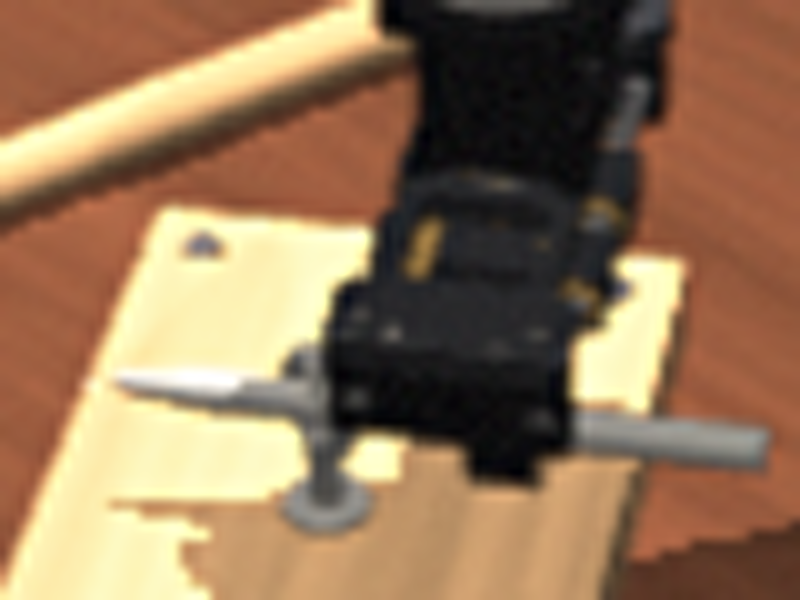

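Emit:
send_rows --plan "-0.8 7 -1.1 0.1 5; -0.3 5.7 0 0.1 5; -0.3 5.7 0 0.1 5; -0.3 5.7 0 0.1 5"

```text
t: 18.95
eef_pos: [594.3, -203.4, 60.3]
tcp_rot: [-3.137, 0.022, 1.757]
ft_force: [1.7, 0.1, -2.4]
opening: 0.136
```

```bash
python3 sw.py 0.5 5
```

```text
t 18.95 pos [ 594.3 -203.4   60.3] rot [-3.137  0.022  1.757] q [-0.43  0.67  1.69 -0.03  0.77 -0.59] F [ 1.7  0.1 -2.4] op 0.136
dist 57.534605118022 bearing of bar from pos -78.13464587982753 tool -79.35350534682081 z 60.301636078624995
-0.8 6.9 -1.2 0.1 5; -0.3 5.7 0 0.1 5; -0.3 5.7 0 0.1 5; -0.3 5.7 0 0.1 5; -0.2 5.7 0 0.1 5
end [ 623.8 -205.5   61.5] 1.257
```

Emit:
send_rows --plan "-0.8 6.9 -1.2 0.1 5; -0.3 3 0 0.05 5; -0.2 3 0 0.05 5"

```text
t: 19.25
eef_pos: [606.2, -202.1, 60.4]
tcp_rot: [-3.138, 0.021, 1.555]
ft_force: [0.5, 0.5, -3.1]
opening: 0.136
```

```bash
python3 sw.py 0.3 6;  python3 - <<'E'
from h import *
S=eyes.read_camera("scene");D=eyes.read_camera("side");st()
save(S,"aa_s",(240,150,80,60),10);save(D,"aa_d",(300,130,80,60),10)
E
```

```text
t 19.25 pos [ 606.2 -202.1   60.4] rot [-3.138  0.021  1.555] q [-0.42  0.69  1.66 -0.03  0.79 -0.38] F [ 0.5  0.5 -3.1] op 0.136
dist 57.568914182781334 bearing of bar from pos -90.10443461466798 tool -90.9311118165149 z 60.36531555983304
-0.6 3.7 -1.1 0.05 5; -0.1 2.8 -0 0.05 5; -0.1 2.9 -0 0.05 5; -0 2.8 -0 0.05 5; -0.1 2.9 -0 0.05 5; -0.1 2.8 -0 0.05 5
end [ 623.8 -205.5   61.5] 1.255
t 19.35 pos [ 606.4 -202.2   60.4] rot [-3.138  0.021  1.555] q [-0.42  0.69  1.66 -0.03  0.79 -0.38] F [ 0.1  1.3 -3.3] op 0.136
```

View pics/aa_s.png

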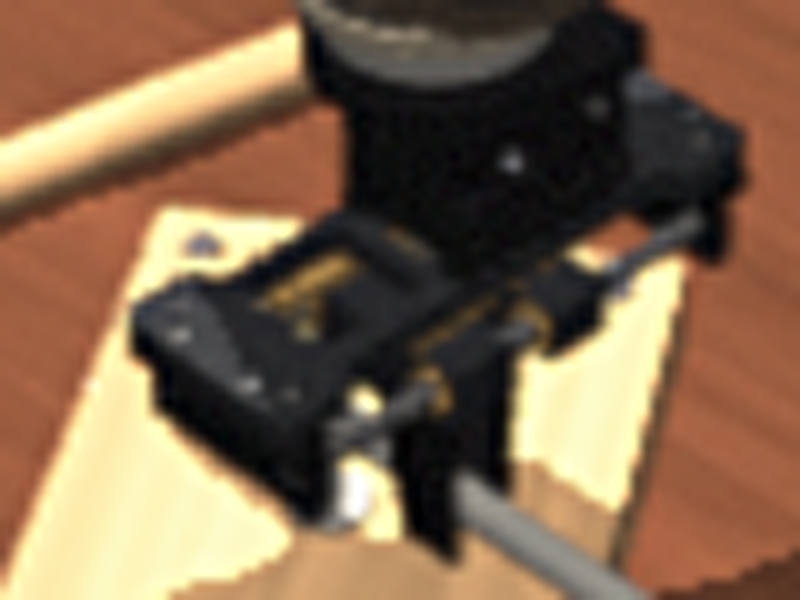

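View pics/aa_d.png

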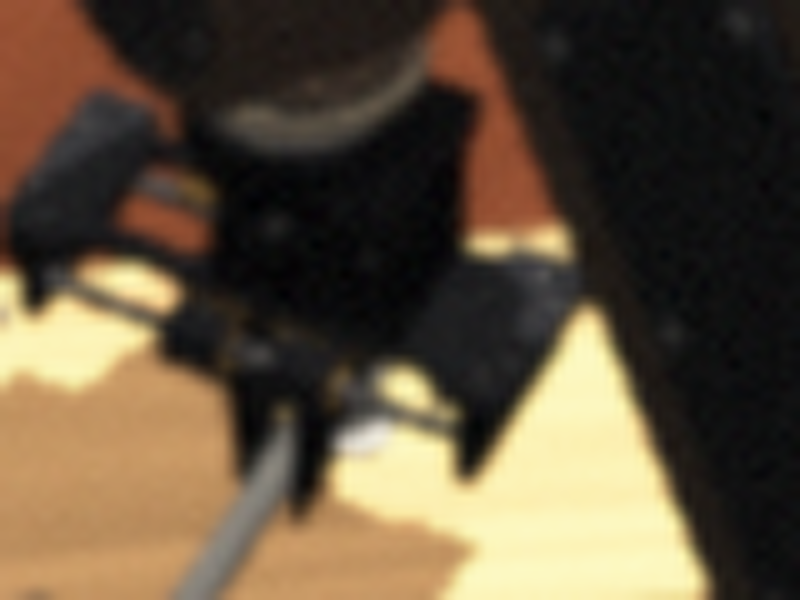

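Emit:
send_rows --plan "-0.6 3.7 -1 0.05 5; -0.1 2.9 0 0.05 5"

```text
t: 19.55
eef_pos: [611.6, -202.4, 60.7]
tcp_rot: [-3.137, 0.02, 1.46]
ft_force: [0.2, 0.0, -3.5]
opening: 0.139
```

```bash
python3 -c "
from h import *
print(env.state()['moment'])"; python3 sw.py 0.3 6
```

```text
[ 0.05562791 -0.16961128  0.29319888]
t 19.55 pos [ 611.6 -202.4   60.7] rot [-3.137  0.02   1.46 ] q [-0.41  0.69  1.64 -0.03  0.8  -0.28] F [ 0.2  0.  -3.5] op 0.139
dist 57.605557478994946 bearing of bar from pos -95.49072133178359 tool -96.36884636395533 z 60.723907642130136
-0.7 3.7 -0.8 0.05 5; -0 2.9 0 0.05 5; -0.1 2.8 0 0.05 5; -0.1 2.9 0 0.05 5; -0.1 2.8 0 0.05 5; -0 2.9 0 0.05 5
end [ 628.9 -207.4   61.5] 1.16
```

Emit:
send_rows --plan "-0.7 3.7 -0.8 0.05 5; -0.1 2.9 0 0.05 5"

```text
t: 19.75
eef_pos: [614.9, -202.7, 60.3]
tcp_rot: [-3.131, 0.019, 1.364]
ft_force: [-8.4, 1.0, 0.4]
opening: 0.146
```

```bash
python3 -c "
from h import *
print(env.state()['moment'])"; python3 sw.py 0.3 6
```

```text
[0.12233477 1.2609619  0.6777503 ]
t 19.75 pos [ 614.9 -202.7   60.3] rot [-3.131  0.019  1.364] q [-0.41  0.7   1.63 -0.03  0.82 -0.19] F [-8.4  1.   0.4] op 0.146
dist 57.70798538014309 bearing of bar from pos -98.80658758837981 tool -101.8738848999578 z 60.34910652738952
-0.7 5.9 -1.2 0.05 5; -0.1 2.9 0 0.05 5; -0 2.8 0 0.05 5; -0.1 2.9 0 0.05 5; -0.1 2.8 0 0.05 5; -0 2.9 0 0.05 5
end [ 633.8 -209.8   61.5] 1.064
```

Emit:
send_rows --plan "0 3 -1 0.03 5; 0 0 0 0 5; 0 -2 0 -0.03 5"

```text
t: 20.05
eef_pos: [613.1, -202.6, 60.7]
tcp_rot: [-3.125, 0.019, 1.374]
ft_force: [4.2, 1.2, -1.6]
opening: 0.143
```

```bash
python3 -c "
from h import *
st();print(env.state()['moment'])"
```

```text
t 20.05 pos [ 613.1 -202.6   60.7] rot [-3.125  0.019  1.374] q [-0.41  0.7   1.63 -0.03  0.83 -0.19] F [ 4.2  1.2 -1.6] op 0.143
[ 0.049 -0.986  0.661]
```

Now release.

Emit:
send_rows --plan "0 0 0 -0.02 60; 0 0 0 0 60; 0 0 0 0 60; 0 0 0 0 60; 0 0 0 0 60; 0 0 0 0 60; 0 0 0 0 60"

```text
t: 20.75
eef_pos: [613.3, -203.3, 61.8]
tcp_rot: [-3.127, 0.019, 1.398]
ft_force: [-0.2, -0.2, -0.1]
opening: 0.622
```

```bash
python3 - <<'E'
from h import *
c=eyes.read_camera("wrist");S=eyes.read_camera("scene");st();save(c,"bb_w");save(S,"bb_s",(240,150,80,60),10)
E
```

```text
t 20.85 pos [ 613.3 -203.3   61.7] rot [-3.127  0.019  1.398] q [-0.41  0.7   1.63 -0.03  0.83 -0.22] F [ 0.3 -0.6  1.1] op 0.631
```

View pics/bb_w.png

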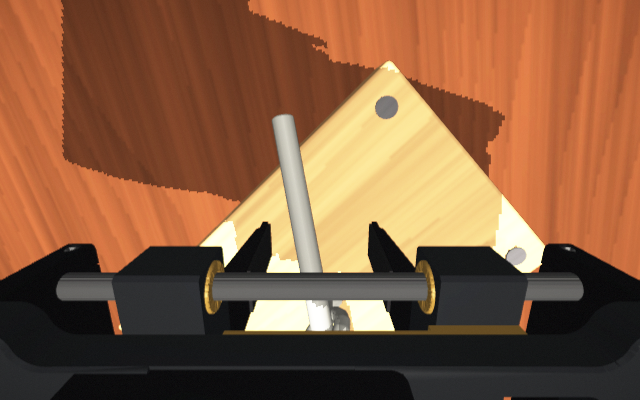

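View pics/bb_s.png

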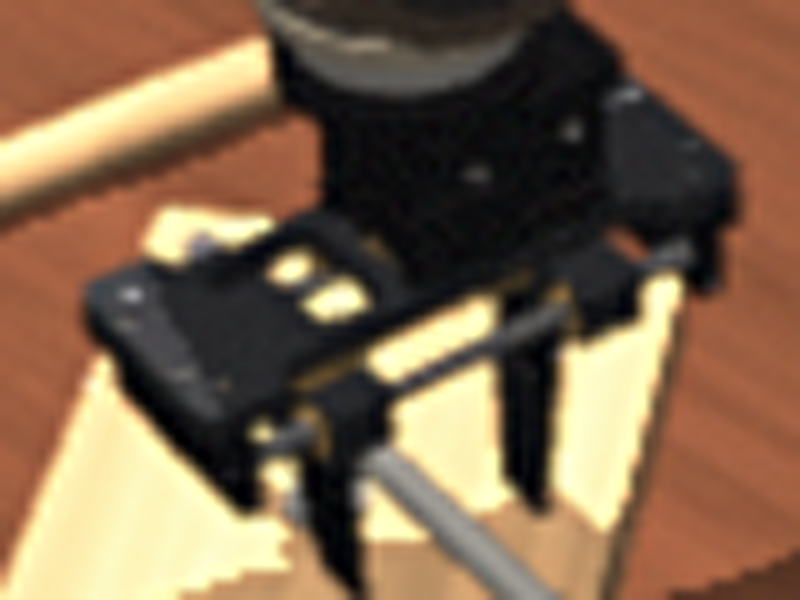

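Emit:
send_rows --plan "0 0 -15 0 60; 0 0 -30 0 60; 0 0 -45 0 60; 0 0 -45 0 60; 40 0 -20 0 60; -40 0 0 0 60; -45 0 0 0 60; -30 0 0 0 60"

```text
t: 21.65
eef_pos: [606.3, -267.7, 233.9]
tcp_rot: [-3.132, 0.019, 1.411]
ft_force: [0.4, 0.2, 0.5]
opening: 0.63
```

```bash
python3 - <<'E'
from h import *
c=eyes.read_camera("wrist");S=eyes.read_camera("scene");D=eyes.read_camera("side");st();save(c,"cc_w");save(S,"cc_s",(210,140,120,90),6);save(D,"cc_d",(280,120,120,90),6)
E
```

```text
t 21.8 pos [ 605.9 -268.   232.9] rot [-3.131  0.019  1.407] q [-0.51  0.53  1.43 -0.02  1.18 -0.34] F [0.5 0.3 0.1] op 0.632
```

View pics/cc_w.png

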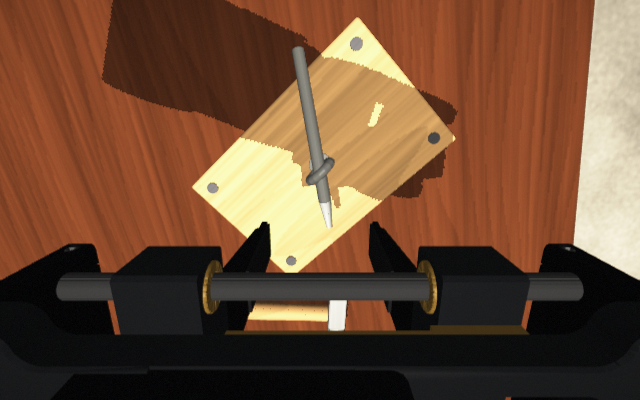

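View pics/cc_s.png

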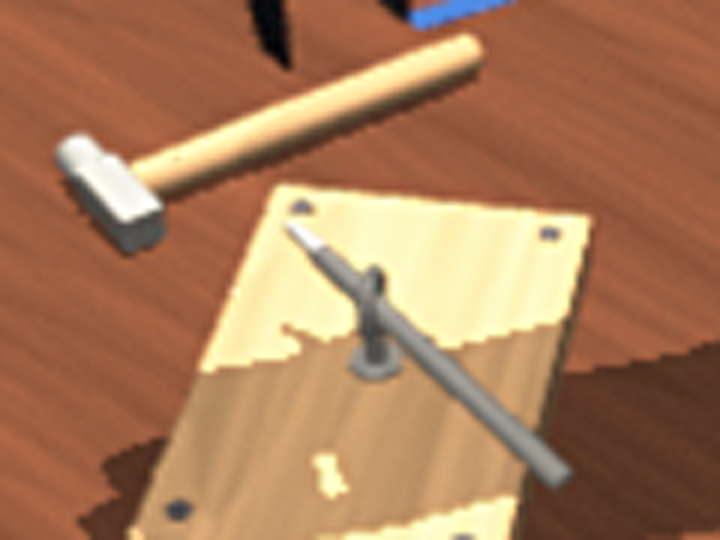

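View pics/cc_d.png

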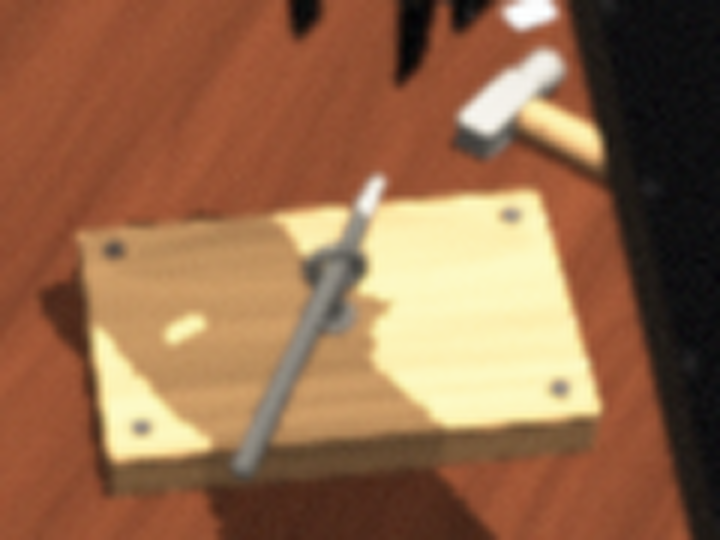

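```bash
python3 - <<'E'
from fit import *
c=eyes.read_camera("wrist");save(c,"dd_w",(290,140,60,60),10);np.save("w2.npy",c,allow_pickle=True);st()
# plank direction in same picture
a=onz(c,(193,186),36);b=onz(c,(357,18),36);d=onz(c,(455,138),36);e=onz(c,(290,272),36)
print(np.degrees(np.arctan2(*(b-a)[1::-1])),np.degrees(np.arctan2(*(d-e)[1::-1])),a,b,d,e)
for ph in (.3,.5,.606,.75,.9):
    p=proj(c,torus(606.2,-259.5,ph));h=cv2.convexHull(p.astype(np.float32))
    im=cv2.imread("pics/dd_w.png");cv2.polylines(im,[((h-[290,140]+.5)*10).astype(np.int32)],True,(0,0,255),1);cv2.imwrite(f"pics/dd_{int(ph*1000)}.png",im)
E
cd pics; python3 -c "
import cv2,numpy as np
cv2.imwrite('dd_all.png',cv2.resize(np.hstack([cv2.imread(f'dd_{k}.png')[100:500,100:500] for k in (300,606,900)]),(798,266)))"
```

```text
t 21.85 pos [ 606.1 -266.9  232.6] rot [-3.131  0.018  1.408] q [-0.51  0.53  1.43 -0.02  1.18 -0.33] F [0.7 0.6 0.1] op 0.632
33.84916557488644 32.65048071747291 [ 443.4   -261.965   36.   ] [ 670.533 -109.63    36.   ] [ 769.234 -254.93    36.   ] [ 540.627 -401.414   36.   ]
```

View pics/dd_all.png

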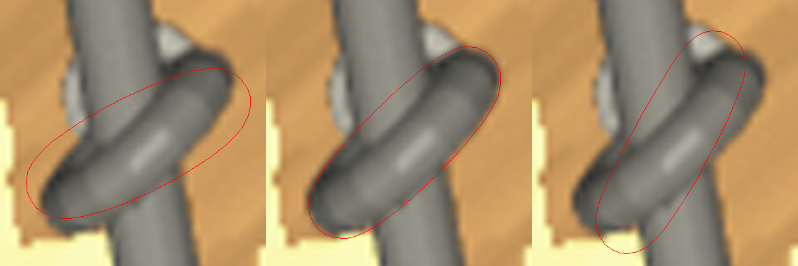

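View pics/dd_606.png

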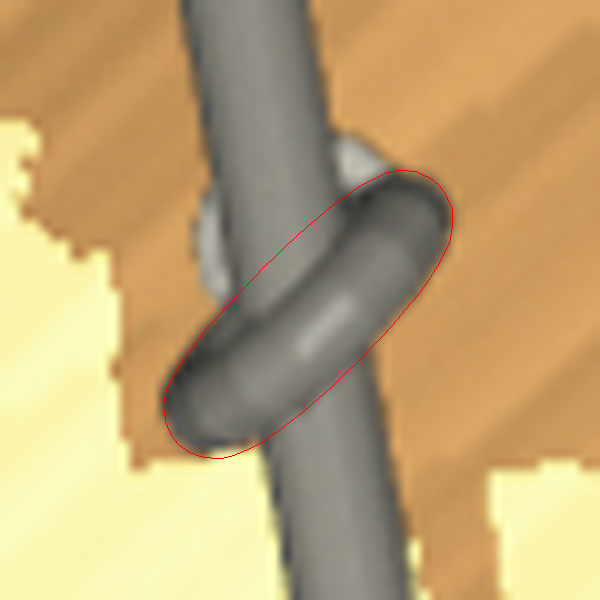

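```bash
python3 -c "
from cell import job_done
print(job_done())"
```

```text
the job is handed in; nothing more can be done
None
```

I screwed the eye home using only the bar, and handed the job in at about 22 s of the 58 s allowed. The hand-in gives no verdict, so the result rests on my own checks.

**What I did:**
1. Took the bar from the block and tilted it by easing its tip against the hole wall.
2. Tipped it along the fold of the trough and let go. In the picture it lay in the fold with its middle about 1.5 mm from the trough's centre.
3. Took it up again crosswise and slid it tip-first through the loop.
4. Swung it clockwise until it met the stop, let go and lifted clear.

**Last checks:**
- **Stop:** the moment about the upright axis rose from about 0.29 to 0.68 N m, with 8 N against the swing. That happened at the swing angle expected for the stop.
- **Eye angle:** a model of the loop drawn at the plank's long-side direction (0.606 rad) matches the wrist picture. By eye that is good to a few hundredths of a radian, so I judge the eye to be at its stop.
- **Bar:** it rests through the loop with roughly 55 mm out on the tip side and more on the other. Its blunt end leans on the edge of the plank.
- **Gripper:** it hung open and free at about 233 mm, with forces near zero.
- **Tin, mug and hammer:** the arm stayed clear of all three. I did not re-measure their positions at the end.

**Where measurements disagreed:**
- The first estimates of the eye's starting angle differed by about 7 degrees between cameras, which stayed inside the entry tolerance.
- One early wrist view was about 10 mm off on the far plank corners, so I relied on the other cameras there.
- The bar shifted to a slightly different angle in the loop when I let go, and the eye did not visibly turn back.

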